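Lock the chopper lid and give the herbs a pulse

TASK

The herbs are already in the small chopper on the windowsill. Turn its lid clockwise by the orange lug until the lug is fully home in the catch on the bowl handle, and only then give a pulse: turn the white knob anticlockwise right up to its stop, keep it there for about two seconds and let it spring back to off. Push both gently, without straining them against their stops, and leave the other things on the sill where they stand.

Things in the scene. Friction and masses are not known exactly. Their poses are not given: they have to be found in the camera images.
- chopper: Electric food chopper, held to the sill by suction feet (does not move). Origin on the sill under the bowl's axis; z up; its console faces -x, to the robot. Round dark base 168 mm wide, 92 mm high; clear bowl 138 mm wide, up to 195 mm; clear lid 148 mm wide, 195 to 205 mm, with a dark cap 44 mm wide in the middle, up to 233 mm. Its plastic stops take no more than 30 N.
- console (a point): Middle of the dark console's flat panel, at the knob's foot: (-134, 0, 52.5) mm from the chopper's origin. Site z is the panel's normal, tilted 30 degrees from upright towards the chopper's -x; point x runs up the slope, y to the left. The panel is 150 mm wide and 134 mm long down the slope.
- lid_catch (a point): Lid catch on the head of the bowl's dark handle; the point is where the lug's point comes when home: 97 mm from the bowl's axis on the chopper's -y side, 198 mm up. A C-shaped block open to the chopper's +x, reaching from 2 to 30 mm on the -x side of the point, 26 mm wide in y, up to 215 mm. The handle below reaches out 113 mm from the axis, up to 187 mm.
- lid (a joint): Turn of the lid about the bowl's upright axis, rad, clockwise seen from above: 0 = fully open, 0.52 = lug home in the catch, at a hard stop. Starts between 0 and 0.16. Friction holds it where it is left; turning it takes 2 to 3 N at the lug.
- lid_lug (a point): Point on the lid's orange lug, 97 mm from the bowl's axis, half-way up. The lug is a level block 30 mm wide along its way round, reaching from 74 to 109 mm from the axis, 190 to 206 mm above the sill. Site y points to the axis; closing, the lug moves towards point -x. Behind it (point +x), outside the lid's rim, is free space.
- knob (a joint): Turn of the white knob, rad, anticlockwise as one looks at the panel: 0 = off, 0.75 = pulse, at a hard stop. A spring always drives it back to off: 0.06 N m at off, 0.16 N m at the stop, so 2.5 to 7 N at 24 mm from the axis. No other positions.
- knob_axis (a point): Point on the knob's axis, at its top, 32 mm out from the panel. Site z points out along the axis, x along the grip bar to the end with the orange line. Round skirt 60 mm wide, 10 mm high; across it stands the bar, 60 mm long, 13 mm thick, 10 to 32 mm out from the panel. At off the orange end points up the slope; to pulse it goes left (chopper's +y).
- herb_pot: Green ceramic pot of basil, 114 mm across, 100 mm high, leaves to about 210 mm; loose. Origin under its centre.
- tumbler: Clear glass tumbler, 76 mm across the rim, 110 mm high, upright, loose. Origin under its centre.
- egg_timer: Round aluminium egg timer, 74 mm across, 47 mm high, loose. Origin under its centre.
- scrub_brush: Blue plastic scrub brush on its bristles, 150 x 58 mm, 71 mm high, loose; long side along its x. Origin under its centre.

How it is judged (in metres and radians):
On the way, in this order (a step that is already met when the one before it is completed fails the run):
1. the lid is turned fully home (joint above 0.48) with the knob off (value of joint lid above 0.48 rad and value of joint knob below 0.1 rad), for 0.2 s.
2. the knob is kept at its pulse stop (joint above 0.70) for at least 1 s, lid still home (value of joint knob above 0.7 rad and value of joint lid above 0.48 rad), for 1 s.
3. the knob is let go and back at off (joint below 0.06) (value of joint knob below 0.06 rad), for 0.2 s.
At the end, for the whole second after the job is handed in: The lid is home (lid above 0.48 of 0.52) and the knob, released, is back at off (knob below 0.06) and still; the bystanders stand within 30 mm of their starting places, none tipped beyond 0.4 rad (value of joint lid above 0.48 rad and value of joint knob below 0.06 rad and velocity of joint knob below 0.1 rad/s); the robot touches nothing.
It fails at once if the knob is turned (above 0.3) while the lid is not home (value of joint knob above 0.3 rad and value of joint lid below 0.45 rad).
It fails at once if anything presses on the chopper with more than 30 N (contact force between anything else and chopper above 30 N).
It fails at once if a bystander is moved by more than 30 mm (distance of any of herb_pot, tumbler, egg_timer, scrub_brush from where it was at the start of the episode above 0.03 m).
It fails at once if a bystander is tipped by more than 0.4 rad (angle between any of herb_pot, tumbler, egg_timer, scrub_brush's own z axis and vertical above 0.4 rad).
It also fails if it takes over 64 s, if anything falls off the work surface, if the arm or the gripper's body presses on something with over 40 N, if the wrist force passes 120 N, or if a joint passes its speed limit or range.

ROBOT

A 6-joint arm with a two-finger parallel gripper is mounted at the origin on the work surface. World frame = base frame: x ahead of the robot, y to its left, z up, the work surface at z = 0. Lengths are in m, angles in degrees, forces in N, time in s.
With the tool pointing down it reaches from about 0.4 to 0.825 m from the base axis. Payload 7 kg.
Tool frame: the origin (TCP) lies at the very end of the fingers, on their centre line; the grasp point (between the pads) lies 19 mm behind it (r.hold_point_z is the distance from the TCP to the grasp point, in m); z points along the fingers, y is the direction in which the jaws open and shut (so a half turn about z gives the same grasp; the last joint's range is limited). The gripper opens to 88 mm and grips with 3 to 60 N. Pads are 19 mm wide; open, the fingers measure 130 mm over their backs; the gripper's body (78 mm by 193 mm) begins 47 mm behind the grasp point.
Start: joints at [-50.586, 20.546, 0.682, 0, -70.136, -16.507], TCP at [0.263, -0.622, 0.227] pointing down, gripper open.
Joint ranges: [-176.03, 176.03], [-82.01, 121.73], [-58.28, 71.71], [-173.87, 95.51], [-174.79, -0.11], [-173.66, 173.66]. Speed limits (degrees/s): [136.94, 136.94, 172.46, 180, 180, 180].

INTERFACE

Orientations are given as [roll, pitch, yaw] about the fixed x, y, z axes, in that order (R = Rz(yaw) Ry(pitch) Rx(roll)).
In Python, from plant import r gives the robot as it stands. The module is installed in compiled form; this text tells all that it offers.
- The arm moves only by the shell command python3 -m inch 'ROWS' [FORCE]. ROWS is text: rows parted by semicolons, each of 7 numbers parted by spaces: the shift along the tool's x, y, z in m, then the turn, a rotation vector about the tool's x, y, z in rad, then the opening, from 0 (shut) to 1 (fully open). In form: tx ty tz ax ay az jaw; .... A call has 1 to 20 rows; each row shifts and turns the commanded pose from where the row before left it, along the tool's axes as they then stand; what a row does not reach is not made up. A row lasts 1/12 s, in which the tool goes at most 41.7 mm and 7.16 degrees, less where a joint would pass 70% of its speed; a pose out of reach is approached as far as the arm can. A call with a gripper value outside its range is refused whole. The fingers move at their own pace and stop on an object; FORCE is the grip in N (left out, the last holds). Time passes only in rows, so rows that do not move let the fingers close. It gives the time, the measured TCP pose, the force and the opening at its end, in the units of the state.
- r.get_state(): the state, without advancing time (a new reading comes with each control period).
- r.capture(name): name is "scene" or "top"; returns the picture (384x512x3 uint8, red, green, blue); there is no depth.
- r.camera_params(name): a dict with "vfov" (degrees; the focal length in pixels is half the picture's height over the tangent of half this angle, whatever the lens; pixels are square), "cx", "cy" (the principal point, pixels), "distortion" ([k1, k2, p1, p2, k3] as OpenCV has them; the pictures are not rectified), "R" (3x3) and "t" (3): a world point X has camera coordinates R X + t. Camera axes: x right, y down, z forward; pixel columns grow to the right and rows downward; lengths in m; the calibration is good to about 2 mm. A picture is of the moment at which its call begins. camera_params takes no time and is no camera call.
- r.close_job(): hands the job in, once; it reports no verdict.
Trained networks look in the newest picture that a camera, given by its name, has taken for a name from the list of things; names that differ only in an ending like _2 or _b are one class to them, and where a whole thing is asked for, a point or a joint stands for the part that bears it (a point fixed in the world has none). Each returns a list of dicts, best first, with "p" (0 to 1); they miss things now and then, are a little off and sometimes report something else, mostly with a low value. They report only what shows in the picture. A call takes as long as a camera call.
- r.recognise(target, camera): "xy" ([column, row] in pixels, amid what is visible of it).
The state is a dict: "time_s": time; "joints": joint angles; "qd": joint speeds; "joint_torque": joint torques, N m; "tcp_pos": TCP position; "eef_rot": TCP orientation; "contact_force": force on the tool from outside, world axes, zero at the start; "moment": the same for the moment, N m; "gripper_width": finger opening in m.
Only numpy, scipy, OpenCV 4.12 (cv2) and the standard library are available. Lean on these libraries where they do the work, as an engineer would, in place of code of your own. Each camera call takes 0.05 s, during which the arm holds its last target.

## Working session

There is one attempt and no reset: what is moved stays moved. The work goes in short steps, Python scripts to look and compute and a shell command to move; the robot and the scene stay as the last step left them, time stands still between calls to the robot, and variables do not carry over. Pictures are saved under pics/ and viewed, and the job is handed in when it is done.

```bash
mkdir -p pics
python3 - <<'E'
from plant import r
import cv2,numpy as np
s=r.get_state(); print(s)
for c in("scene","top"):
    im=r.capture(c); cv2.imwrite(f"pics/{c}0.png",im[:,:,::-1])
    p=r.camera_params(c); print(c,p)
    for n in("chopper","lid_lug","knob_axis","lid_catch","console","herb_pot","tumbler","egg_timer","scrub_brush"):
        try: print(n,[(np.round(d["xy"],1).tolist(),round(d["p"],2)) for d in r.recognise(n,c)[:2]])
        except Exception as e: print(n,e)
E
```

```text
{'time_s': 0.0, 'joints': array([-5.05850442e+01,  2.05916731e+01,  6.33938419e-01, -1.88185278e-02,
       -7.01357649e+01, -1.65070800e+01]), 'qd': array([-0.08124786, -0.05721898,  0.06068573, -0.0456149 ,  0.01198998,
        0.00474108]), 'joint_torque': array([ 7.48211664e-05, -5.82724750e+01,  2.93043673e+01,  6.99712202e+00,
        6.71414149e-03, -1.30416574e-04]), 'tcp_pos': array([ 0.26252619, -0.62133014,  0.22562535]), 'eef_rot': array([ 1.79905327e+02, -9.60733002e-03, -1.57098525e+02]), 'contact_force': array([-0.71189541,  0.35215292, -0.38682678]), 'moment': array([ 0.05194108, -0.04898158, -0.042381  ]), 'gripper_width': 0.08722995854041864}
scene {'vfov': 48.40763234535724, 'cx': 251.89590613609886, 'cy': 195.79577321801742, 'distortion': array([0.01962545, 0.        , 0.        , 0.        , 0.        ]), 'R': array([[ 8.52670827e-01,  5.22448525e-01, -5.55003435e-06],
       [ 4.44144260e-01, -7.24878639e-01, -5.26580321e-01],
       [-2.75115135e-01,  4.48997213e-01, -8.50125382e-01]]), 't': array([-0.50677566, -0.1426903 ,  1.09992738])}
chopper [([281.3, 182.
[... 408 characters left out ...]
85584, 'distortion': array([-0.04242214,  0.        ,  0.        ,  0.        ,  0.        ]), 'R': array([[ 0.02217084, -0.99972429,  0.00773329],
       [-0.99627582, -0.02273773, -0.08317141],
       [ 0.08332431, -0.00586051, -0.99650525]]), 't': array([0.01497544, 0.58392304, 1.21076462])}
chopper [([214.2, 171.2], 0.74), ([216.3, 191.8], 0.73)]
lid_lug [([212.0, 170.4], 0.56)]
knob_axis [([208.7, 229.4], 0.68), ([267.4, 250.5], 0.28)]
lid_catch [([215.9, 193.7], 0.66), ([214.3, 170.8], 0.39)]
console []
herb_pot [([142.4, 153.8], 0.72)]
tumbler [([138.6, 221.7], 0.67), ([268.1, 252.0], 0.67)]
egg_timer [([268.1, 252.9], 0.7), ([208.1, 229.2], 0.61)]
scrub_brush [([294.8, 177.1], 0.94)]
```

View pics/scene0.png

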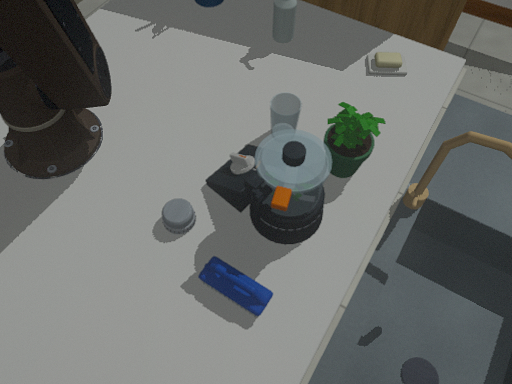

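View pics/top0.png

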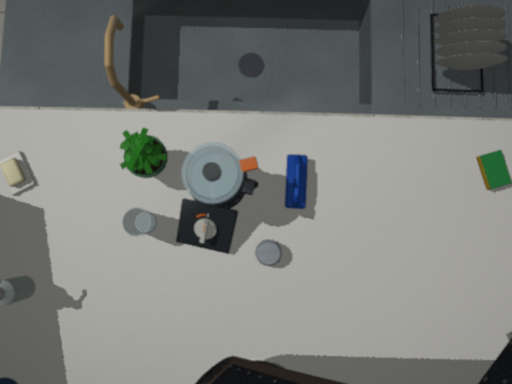

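The scene shows the chopper with its console towards the robot. In the top view the cap is at about (212,172), the orange lug at (249,164), the catch at (250,186) and the knob at (205,229). The brush is to the right at (296,181), with the timer at (268,252), the tumbler at (142,222) and the pot at (143,154). I'll zoom in.

Run:
```python
import cv2
a=cv2.imread("pics/top0.png")[130:260,160:310]; cv2.imwrite("pics/top0z.png",cv2.resize(a,None,fx=4.6,fy=4.6,interpolation=cv2.INTER_CUBIC))
a=cv2.imread("pics/scene0.png")[120:250,195:345]; cv2.imwrite("pics/scene0z.png",cv2.resize(a,None,fx=4.6,fy=4.6,interpolation=cv2.INTER_CUBIC))
```

```text
(no output)
```

View pics/top0z.png

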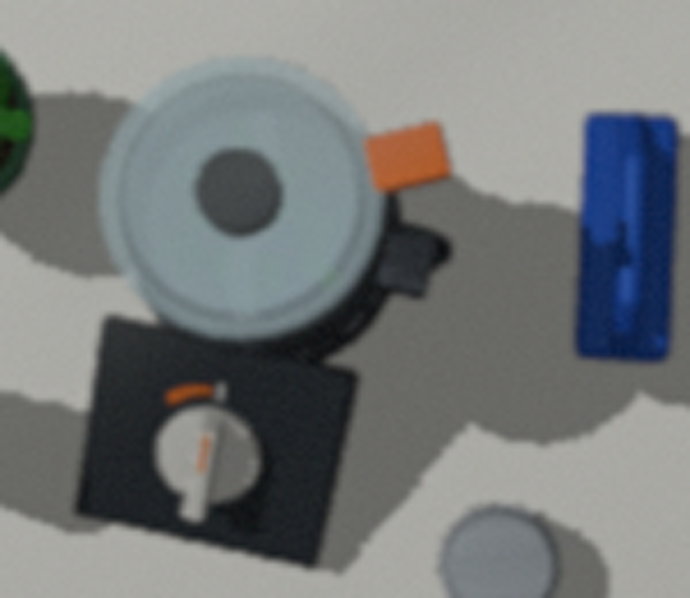

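View pics/scene0z.png

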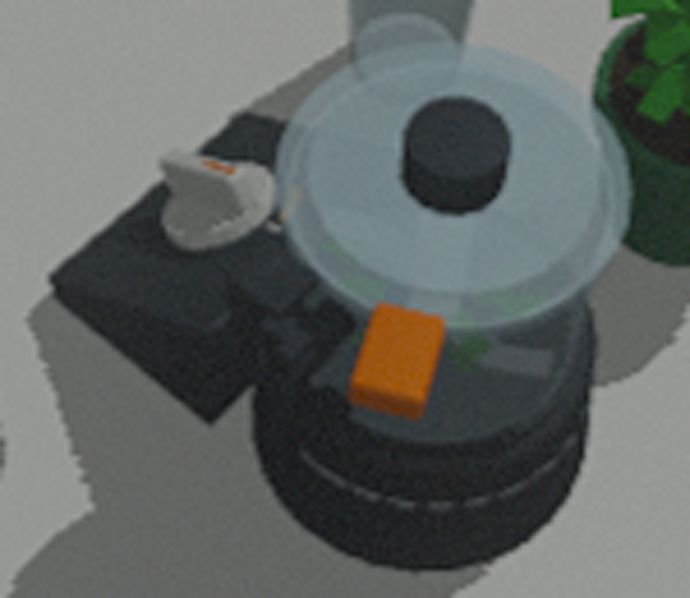

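```bash
cat > h.py <<'E'
import numpy as np,cv2
from plant import r
def proj(c,X):
    p=r.camera_params(c); f=192/np.tan(np.radians(p["vfov"])/2)
    K=np.array([[f,0,p["cx"]],[0,f,p["cy"]],[0,0,1]])
    return cv2.projectPoints(np.atleast_2d(X).astype(float),cv2.Rodrigues(p["R"])[0],p["t"],K,p["distortion"])[0].reshape(-1,2)
def Rz(a): return np.array([[np.cos(a),-np.sin(a),0],[np.sin(a),np.cos(a),0],[0,0,1]])
def W(x,y,yaw,P): return np.atleast_2d(P)@Rz(yaw).T+[x,y,0]
def pan(u,v,w=0): # console coords -> chopper
    s,c=.5,np.sqrt(.75)
    return np.array([-.134,0,.0525])+u*np.array([c,0,s])+v*np.array([0,1,0])+w*np.array([-s,0,c])
def lid(q,rad,t,z): # t along closing (-)/opening(+)
    a=-np.pi/2+.52-q; e=np.array([np.cos(a),np.sin(a),0]); g=np.array([-e[1],e[0],0])
    return rad*e+t*g+[0,0,z]
E
cat > fit.py <<'E'
from h import *
from scipy.optimize import least_squares
T=lambda u,v:np.array([u/4.6+160-.39,v/4.6+130-.39]); S=lambda u,v:np.array([u/4.6+195-.39,v/4.6+120-.39])
ob=[("top",lambda q:np.array([0,0,.233]),T(239,192)),
("top",lambda q:pan(.067,.075),T(107,318)),("top",lambda q:pan(.067,-.075),T(356,373)),
("top",lambda q:pan(-.067,-.075),T(318,567)),("top",lambda q:pan(-.067,.075),T(80,513)),
("top",lambda q:lid(q,.109,.015,.206),T(440,123)),("top",lambda q:lid(q,.109,-.015,.206),T(451,175)),
("scene",lambda q:np.array([0,0,.233]),S(457,138)),
("scene",lambda q:pan(-.067,-.075),S(52,278)),("scene",lambda q:pan(.067,.075),S(240,114)),
("scene",lambda q:lid(q,.109,.015,.206),S(421,404)),("scene",lambda q:lid(q,.109,-.015,.206),S(352,397)),
]
def f(p): return np.concatenate([(proj(c,W(*p[:3],P(p[3])))[0]-o) for c,P,o in ob])
s=least_squares(f,[.68,.06,-.15,.1],loss="soft_l1",x_scale=[.1,.1,.1,.1]); print(s.x,np.degrees(s.x[2])); print(f(s.x).reshape(-1,2).round(1))
p=s.x
np.save("pose.npy",p)
for n,P in dict(lug=lid(p[3],.097,0,.198),home=lid(.52,.097,0,.198),catch=[0,-.097,.198],knobtop=pan(0,0,.032),panel=pan(0,0)).items(): print(n,W(*p[:3],P).round(4))
def inv(c,uv,z):
    q=least_squares(lambda a:(proj(c,[a[0],a[1],z])[0]-uv),[.5,0]); return q.x.round(3)
print("brush",inv("top",[295,178],.06),"timer",inv("top",[268,252.5],.047),"tumb",inv("top",[145,223],0.0),inv("top",[142,222],.05),"pot",inv("top",[144,155],.1))
E
python3 fit.py
```

```text
[ 0.61073873  0.12329705 -0.18998129  0.07554183] -10.885126376211474
[[-0.7 -0.9]
 [-1.6  1. ]
 [ 0.   1.1]
 [-0.1  1. ]
 [-1.5  1.2]
 [-0.2 -0.9]
 [ 0.3 -0.1]
 [ 0.4  1. ]
 [-2.2  1.5]
 [37.2  8.8]
 [ 0.3  1.4]
 [-1.1 -1.3]]
lug [[0.6352 0.0294 0.198 ]]
home [[0.5924 0.028  0.198 ]]
catch [[0.5924 0.028  0.198 ]]
knobtop [[0.4634 0.1516 0.0802]]
panel [[0.4791 0.1486 0.0525]]
brush [ 0.618 -0.09 ] timer [ 0.416 -0.021] tumb [0.488 0.324] [0.49  0.321] pot [0.665 0.311]
```

```bash
sed -i '/pan(.067,.075),S(240/s/,("scene",lambda q:pan(.067,.075),S(240,114))//' fit.py; python3 fit.py
cat > d.py <<'E'
from h import *
from scipy.spatial.transform import Rotation as Ro
pose=np.load("pose.npy")
def cur():
    s=r.get_state(); return s["tcp_pos"],Ro.from_euler("xyz",s["eef_rot"],degrees=True),s
def rel(P,Rt):
    p,R,s=cur(); print("target",np.round(P,4),Rt.as_euler("xyz",degrees=True).round(1))
    print("t=",s["time_s"],"tool shift",R.inv().apply(P-p).round(4),"turn",(R.inv()*Rt).as_rotvec().round(3),"shift in target axes",Rt.inv().apply(P-p).round(4))
def lidpose(q,back,z,rad=.097):
    P=W(*pose[:3],lid(q,rad,back,z))[0]; az=np.degrees(-np.pi/2+.52-q+pose[2])
    return P,Ro.from_euler("xyz",[180,0,az],degrees=True)
E
python3 -c "
from d import *
rel(*lidpose(pose[3],.052,.33))"
```

```text
[ 0.61172752  0.12295387 -0.1959091   0.07668638] -11.224764329043822
[[-0.6 -1.3]
 [-1.6  0.4]
 [-0.   0.9]
 [-0.4  0.7]
 [-1.7  0.6]
 [ 0.  -1. ]
 [ 0.5 -0.1]
 [ 0.8  1.3]
 [-1.8  1.4]
 [ 0.3  1.8]
 [-1.1 -1.1]]
lug [[0.6355 0.0289 0.198 ]]
home [[0.5928 0.0278 0.198 ]]
catch [[0.5928 0.0278 0.198 ]]
knobtop [[0.4646 0.1522 0.0802]]
panel [[0.4803 0.149  0.0525]]
brush [ 0.618 -0.09 ] timer [ 0.416 -0.021] tumb [0.488 0.324] [0.49  0.321] pot [0.665 0.311]
target [0.6859 0.0416 0.33  ] [180.    0.  -75.8]
t= 1.0 tool shift [-0.648   0.4464 -0.1034] turn [ 0.     0.    -1.418] shift in target axes [-0.5396 -0.5728 -0.1034]
```

```bash
python3 -m inch '0 0 -0.035 0 0 0 0; 0 0 -0.035 0 0 0 0; 0 0 -0.034 0 0 0 0' 20
python3 -m inch '-0.0324 0.0223 0 0 0 0 0; -0.0324 0.0223 0 0 0 0 0; -0.0324 0.0223 0 0 0 0 0; -0.0324 0.0223 0 0 0 0 0; -0.0324 0.0223 0 0 0 0 0; -0.0324 0.0223 0 0 0 0 0; -0.0324 0.0223 0 0 0 0 0; -0.0324 0.0223 0 0 0 0 0; -0.0324 0.0223 0 0 0 0 0; -0.0324 0.0223 0 0 0 0 0; -0.0324 0.0223 0 0 0 0 0; -0.0324 0.0223 0 0 0 0 0; -0.0324 0.0223 0 0 0 0 0; -0.0324 0.0223 0 0 0 0 0; -0.0324 0.0223 0 0 0 0 0; -0.0324 0.0223 0 0 0 0 0; -0.0324 0.0223 0 0 0 0 0; -0.0324 0.0223 0 0 0 0 0; -0.0324 0.0223 0 0 0 0 0; -0.0324 0.0223 0 0 0 0 0'
python3 -m inch '0 0 0 0 0 -0.118 0; 0 0 0 0 0 -0.118 0; 0 0 0 0 0 -0.118 0; 0 0 0 0 0 -0.118 0; 0 0 0 0 0 -0.118 0; 0 0 0 0 0 -0.118 0; 0 0 0 0 0 -0.118 0; 0 0 0 0 0 -0.118 0; 0 0 0 0 0 -0.118 0; 0 0 0 0 0 -0.118 0; 0 0 0 0 0 -0.118 0; 0 0 0 0 0 -0.118 0; 0 0 0 0 0 0 0; 0 0 0 0 0 0 0'
python3 -c "
from d import *
print(cur()[2])
rel(*lidpose(pose[3],.052,.33))"
```

```text
time_s: 1.25
tcp_pos: [0.2624, -0.6215, 0.3317]
eef_rot: [179.9, -0.0, -157.1]
contact_force: [0.0, -1.3, 0.5]
gripper_width: 0.0732
time_s: 2.92
tcp_pos: [0.6867, 0.0431, 0.3308]
eef_rot: [-180.0, 0.0, -157.1]
contact_force: [0.3, -0.5, 1.0]
gripper_width: 0.0004
time_s: 4.08
tcp_pos: [0.686, 0.0413, 0.3305]
eef_rot: [180.0, -0.0, -76.2]
contact_force: [-0.0, 0.2, -0.8]
gripper_width: 0.0002
{'time_s': 4.0833, 'joints': array([ 1.96485966e+01,  1.94131217e+01,  1.22715018e+01,  3.35004807e-04,
       -8.28645760e+01, -5.82769888e+00]), 'qd': array([-0.03451458,  0.0734382 ,  0.07469856,  0.00911303,  0.05517773,
       -1.67360406]), 'joint_torque': array([ 1.98309665e-02, -5.83320022e+01,  3.09710348e+01,  7.38449335e+00,
        3.68682516e-02,  7.12919645e-01]), 'tcp_pos': array([0.68598879, 0.04126459, 0.33052128]), 'eef_rot': array([ 1.79993870e+02, -9.59810774e-04, -7.61790606e+01]), 'contact_force': array([-0.00264115,  0.15573648, -0.75598863]), 'moment': array([ 0.06403253,  0.1420632 , -0.01694459]), 'gripper_width': 0.00016021609534063374}
target [0.6859 0.0416 0.33  ] [180.    0.  -75.8]
t= 4.0833 tool shift [-0.0004 -0.      0.0005] turn [ 0.    -0.    -0.006] shift in target axes [-0.0004 -0.      0.0005]
```

```bash
python3 -m inch '0 0 0.035 0 0 0 0; 0 0 0.035 0 0 0 0; 0 0 0.03 0 0 0 0; 0 0 0.02 0 0 0 0; 0 0 0.015 0 0 0 0; 0 0 0 0 0 0 0'
python3 - <<'E'
from d import *
rel(*lidpose(pose[3],.052,.195))
for c,(x,y) in dict(scene=(200,80),top=(150,110)).items():
    im=r.capture(c)[y:y+150,x:x+175,::-1]; cv2.imwrite(f"pics/{c}1.png",cv2.resize(im,None,fx=4,fy=4,interpolation=cv2.INTER_CUBIC))
E
```

```text
time_s: 4.58
tcp_pos: [0.684, 0.041, 0.1914]
eef_rot: [179.6, 0.0, -76.2]
contact_force: [-1.3, 0.8, -0.5]
gripper_width: 0.0005
target [0.6859 0.0416 0.195 ] [180.    0.  -75.8]
t= 4.5833 tool shift [-0.0002 -0.002  -0.0036] turn [ 0.006  0.    -0.007] shift in target axes [-0.0002 -0.002  -0.0036]
```

View pics/scene1.png

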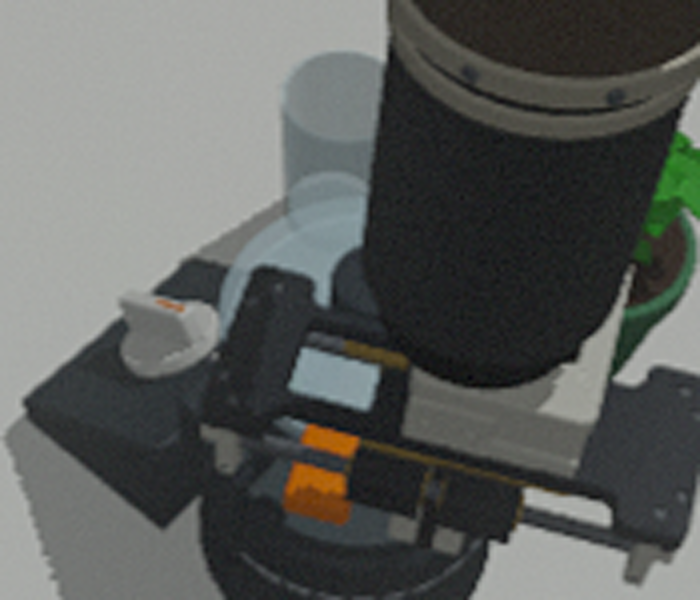

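View pics/top1.png

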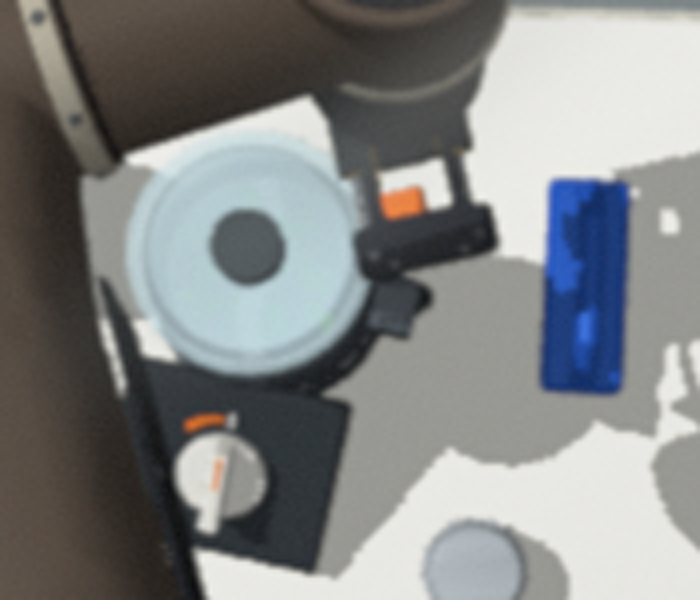

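The scene view shows the shut fingers just behind the lug with a gap, lug at about (320,490). In the top view the lug is at (403,203), still open. Next I close the gap and start along the arc.

```bash
python3 -m inch '0 0.004 0 0 0 0 0; 0 0.004 0 0 0 0 0; 0 0.003 0 0 0 0 0; 0 0 0 0 0 0 0; 0 0 0 0 0 0 0'
python3 -m inch '0.0007 0.0019 0 0 0 0.02 0; 0.0007 0.0019 0 0 0 0.02 0; 0.0007 0.0019 0 0 0 0.02 0; 0.0007 0.0019 0 0 0 0.02 0; 0.0007 0.0019 0 0 0 0.02 0; 0.0007 0.0019 0 0 0 0.02 0; 0.0007 0.0019 0 0 0 0.02 0; 0.0007 0.0019 0 0 0 0.02 0'
python3 - <<'E'
from d import *
rel(*lidpose(pose[3]+.16,.041,.195))
for c,(x,y) in dict(scene=(200,80),top=(150,110)).items():
    im=r.capture(c)[y:y+150,x:x+175,::-1]; cv2.imwrite(f"pics/{c}2.png",cv2.resize(im,None,fx=4,fy=4,interpolation=cv2.INTER_CUBIC))
E
```

```text
time_s: 5.1
tcp_pos: [0.6753, 0.0386, 0.1965]
eef_rot: [-179.9, 0.0, -76.0]
contact_force: [0.2, 0.1, -0.4]
gripper_width: 0.0007
time_s: 5.77
tcp_pos: [0.6616, 0.0303, 0.1956]
eef_rot: [-180.0, -0.0, -85.2]
contact_force: [2.8, -0.3, -1.0]
gripper_width: 0.0001
target [0.661  0.0299 0.195 ] [180.   0. -85.]
t= 5.7667 tool shift [0.0003 0.0006 0.0006] turn [-0.001 -0.    -0.004] shift in target axes [0.0003 0.0006 0.0006]
```

View pics/scene2.png

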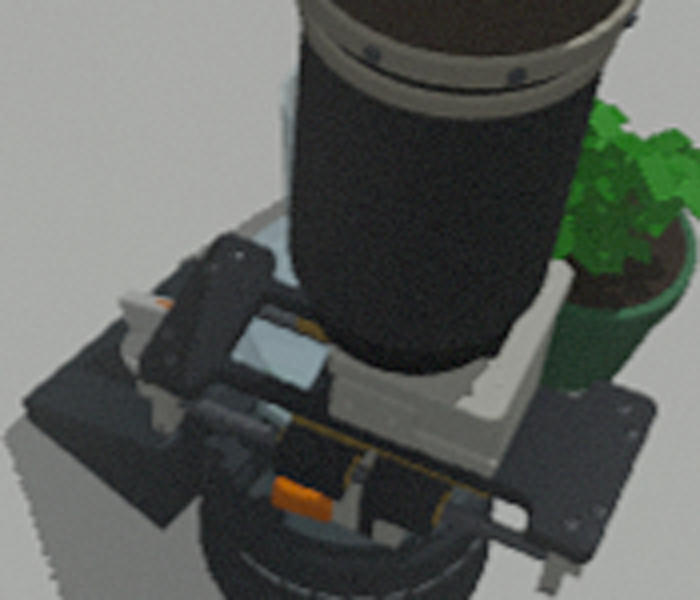

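View pics/top2.png

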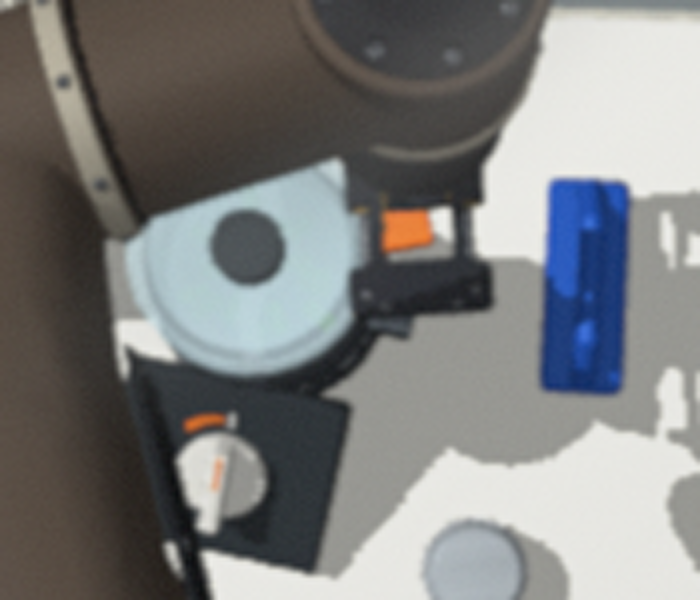

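Lug has moved (to (407,230) in the top view), at 2.8 N. I continue.

```bash
python3 -m inch '0.0007 0.0019 0 0 0 0.02 0; 0.0007 0.0019 0 0 0 0.02 0; 0.0007 0.0019 0 0 0 0.02 0; 0.0007 0.0019 0 0 0 0.02 0; 0.0007 0.0019 0 0 0 0.02 0; 0.0007 0.0019 0 0 0 0.02 0; 0.0007 0.0019 0 0 0 0.02 0; 0.0007 0.0019 0 0 0 0.02 0; 0.0007 0.0019 0 0 0 0.02 0'
python3 -m inch '0.0004 0.001 0 0 0 0.01 0; 0.0004 0.001 0 0 0 0.01 0'
python3 - <<'E'
from d import *
rel(*lidpose(pose[3]+.36,.041,.195))
for c,(x,y) in dict(scene=(200,80),top=(150,110)).items():
    im=r.capture(c)[y:y+150,x:x+175,::-1]; cv2.imwrite(f"pics/{c}3.png",cv2.resize(im,None,fx=4,fy=4,interpolation=cv2.INTER_CUBIC))
E
```

```text
time_s: 6.62
tcp_pos: [0.6441, 0.024, 0.1956]
eef_rot: [-180.0, -0.0, -95.6]
contact_force: [2.7, -2.5, 0.6]
gripper_width: 0.0001
time_s: 6.78
tcp_pos: [0.6421, 0.0234, 0.1957]
eef_rot: [-180.0, 0.0, -96.6]
contact_force: [2.1, -2.7, 0.6]
gripper_width: 0.0006
target [0.6416 0.022  0.195 ] [180.    0.  -96.5]
t= 6.7833 tool shift [0.0015 0.0003 0.0007] turn [-0.     0.    -0.003] shift in target axes [0.0015 0.0003 0.0007]
```

View pics/top3.png

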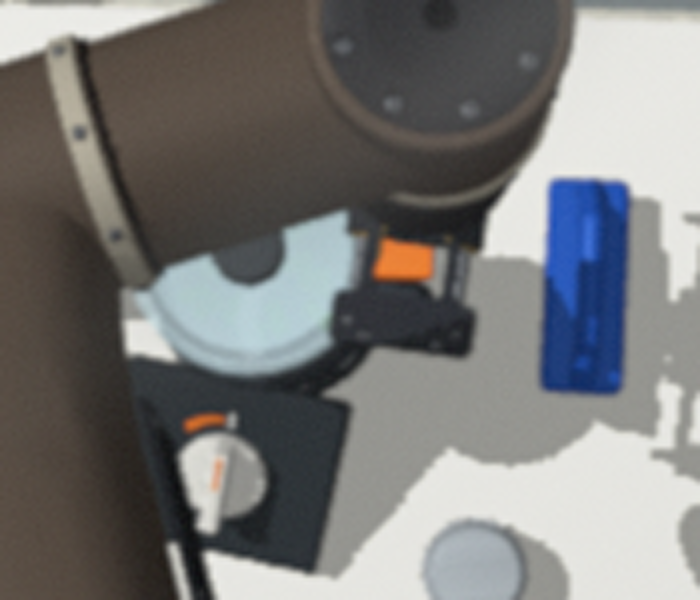

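View pics/scene3.png

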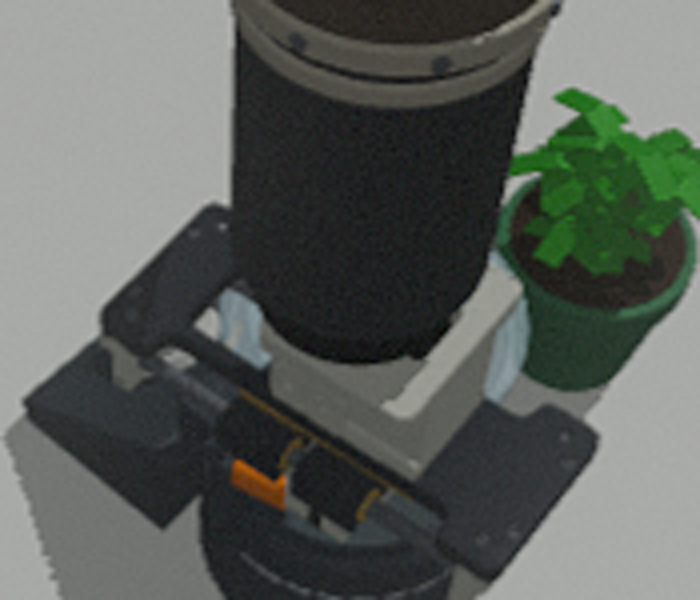

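Lug now at (404,258) in the top view, still moving at ~3 N. There is a slight outward force, so I ease out 1.5 mm and advance in small steps.

```bash
python3 - <<'E'
from h import *
from scipy.optimize import least_squares
p=np.load("pose.npy")
o=[np.array([378/4+150-.375,238/4+110-.375]),np.array([433/4+150-.375,246/4+110-.375])]
# back edge outer corner
print(least_squares(lambda q:proj("top",W(*p[:3],lid(q[0],.109,.015,.206)))[0]-o[1],[.4]).x)
E
python3 -m inch '0.0008 0.001 0 0 0 0.01 0; 0.0008 0.001 0 0 0 0.01 0; 0.0008 0.001 0 0 0 0.01 0; 0.0008 0.001 0 0 0 0.01 0'
```

```text
[0.42876239]
time_s: 7.22
tcp_pos: [0.6378, 0.0213, 0.1954]
eef_rot: [180.0, 0.0, -98.9]
contact_force: [2.6, 1.4, 0.4]
gripper_width: 0.0002
```

```bash
python3 -m inch '0.0004 0.001 0 0 0 0.01 0; 0.0004 0.001 0 0 0 0.01 0'; python3 -m inch '0.0002 0.0005 0 0 0 0.005 0; 0.0002 0.0005 0 0 0 0.005 0';  python3 -m inch '0.0002 0.0005 0 0 0 0.005 0'
```

```text
time_s: 7.38
tcp_pos: [0.6356, 0.0206, 0.1955]
eef_rot: [180.0, 0.0, -100.1]
contact_force: [1.8, 1.1, 0.3]
gripper_width: 0.0005
time_s: 7.55
tcp_pos: [0.6346, 0.0203, 0.1955]
eef_rot: [180.0, 0.0, -100.6]
contact_force: [1.3, 1.6, 0.4]
gripper_width: 0.0004
time_s: 7.63
tcp_pos: [0.6341, 0.0201, 0.1955]
eef_rot: [180.0, 0.0, -100.9]
contact_force: [1.4, 1.4, -0.4]
gripper_width: 0.0005
```

```bash
for i in 1; do python3 -m inch '0 0.0005 0 0 0 0 0; 0 0.0005 0 0 0 0 0'; python3 -m inch '0 0.0005 0 0 0 0 0; 0 0 0 0 0 0 0';python3 -m inch '0 0.0005 0 0 0 0 0; 0 0 0 0 0 0 0'; done
python3 - <<'E'
from d import *
for c,(x,y) in dict(scene=(200,80),top=(150,110)).items():
    im=r.capture(c)[y:y+150,x:x+175,::-1]; cv2.imwrite(f"pics/{c}4.png",cv2.resize(im,None,fx=4,fy=4,interpolation=cv2.INTER_CUBIC))
E
```

```text
time_s: 7.8
tcp_pos: [0.6331, 0.0201, 0.1955]
eef_rot: [180.0, -0.0, -100.9]
contact_force: [2.4, 0.2, 0.6]
gripper_width: 0.0006
time_s: 7.97
tcp_pos: [0.6325, 0.0202, 0.1955]
eef_rot: [180.0, -0.0, -100.9]
contact_force: [1.6, -0.1, 0.0]
gripper_width: 0.0004
time_s: 8.13
tcp_pos: [0.6321, 0.0202, 0.1955]
eef_rot: [180.0, -0.0, -100.9]
contact_force: [1.5, -1.0, 0.1]
gripper_width: 0.0004
```

View pics/top4.png

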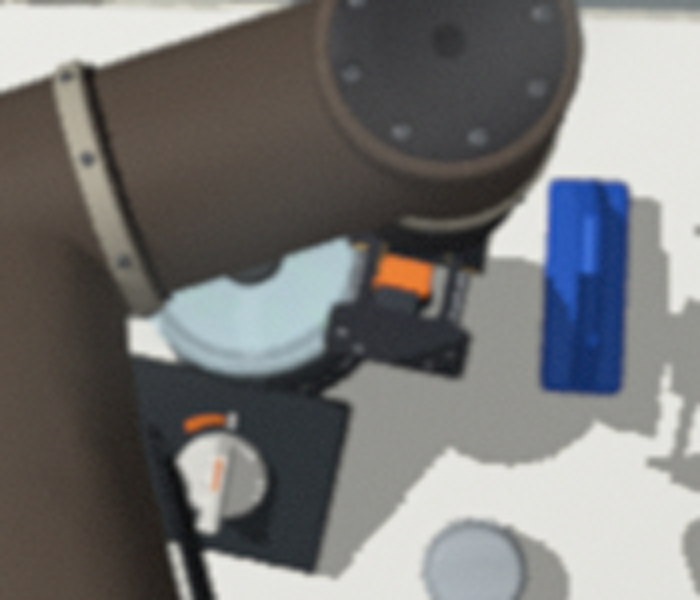

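The lug (405,275) is entering the dark catch at (397,298). There is no rise in force yet, so I keep going in half-millimetre steps.

```bash
for i in 1; do python3 -m inch '0 0.0005 0 0 0 0 0; 0 0 0 0 0 0 0'; python3 -m inch '0 0.0005 0 0 0 0 0; 0 0 0 0 0 0 0';python3 -m inch '0 0.0005 0 0 0 0 0; 0 0 0 0 0 0 0'; python3 -m inch '0 0.0005 0 0 0 0 0; 0 0 0 0 0 0 0'; done
```

```text
time_s: 8.4
tcp_pos: [0.6316, 0.0203, 0.1955]
eef_rot: [180.0, -0.0, -100.9]
contact_force: [2.6, -2.1, 0.3]
gripper_width: 0.0004
time_s: 8.57
tcp_pos: [0.6311, 0.0203, 0.1955]
eef_rot: [180.0, -0.0, -100.9]
contact_force: [1.8, -2.2, -0.1]
gripper_width: 0.0005
time_s: 8.73
tcp_pos: [0.6307, 0.0206, 0.1956]
eef_rot: [-180.0, -0.0, -100.9]
contact_force: [2.4, -1.5, -0.7]
gripper_width: 0.0007
time_s: 8.9
tcp_pos: [0.6302, 0.0208, 0.1956]
eef_rot: [-180.0, -0.0, -100.9]
contact_force: [1.8, -2.8, -0.1]
gripper_width: 0.0007
```

```bash
for i in 1; do python3 -m inch '0.0004 0.0005 0 0 0 0 0; 0 0 0 0 0 0 0'; python3 -m inch '0.0004 0.0005 0 0 0 0 0; 0 0 0 0 0 0 0';python3 -m inch '0.0004 0.0005 0 0 0 0 0; 0 0 0 0 0 0 0'; done
python3 - <<'E'
from d import *
rel(*lidpose(.52,.036,.195))
for c,(x,y) in dict(scene=(200,80),top=(150,110)).items():
    im=r.capture(c)[y:y+150,x:x+175,::-1]; cv2.imwrite(f"pics/{c}5.png",cv2.resize(im,None,fx=4,fy=4,interpolation=cv2.INTER_CUBIC))
E
```

```text
time_s: 9.07
tcp_pos: [0.6297, 0.0207, 0.1956]
eef_rot: [-180.0, 0.0, -100.9]
contact_force: [2.2, -1.1, 1.0]
gripper_width: 0.0006
time_s: 9.23
tcp_pos: [0.6291, 0.0206, 0.1956]
eef_rot: [-180.0, 0.0, -100.9]
contact_force: [2.5, -0.9, -0.1]
gripper_width: 0.0007
time_s: 9.4
tcp_pos: [0.6286, 0.0203, 0.1956]
eef_rot: [-180.0, 0.0, -100.9]
contact_force: [1.5, 0.7, 0.4]
gripper_width: 0.0001
target [0.6282 0.0208 0.195 ] [ 180.     0.  -101.2]
t= 9.4 tool shift [-0.0004  0.0005  0.0006] turn [-0.     0.001  0.006] shift in target axes [-0.0004  0.0005  0.0006]
```

View pics/top5.png

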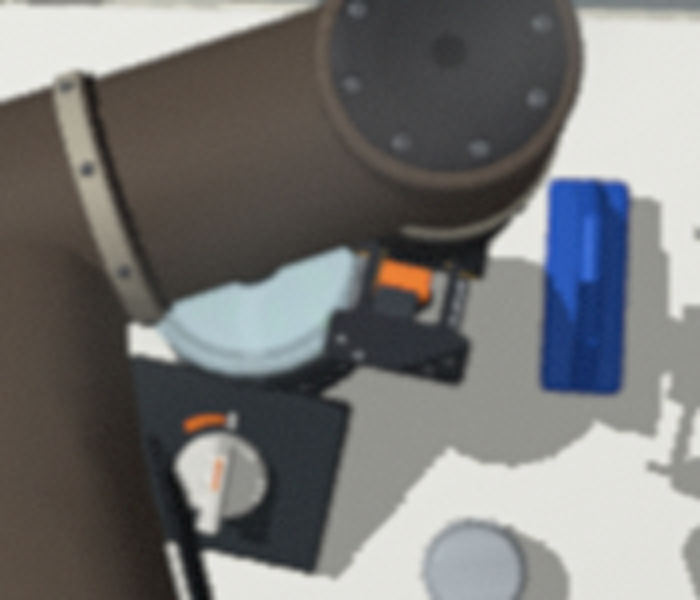

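View pics/scene5.png

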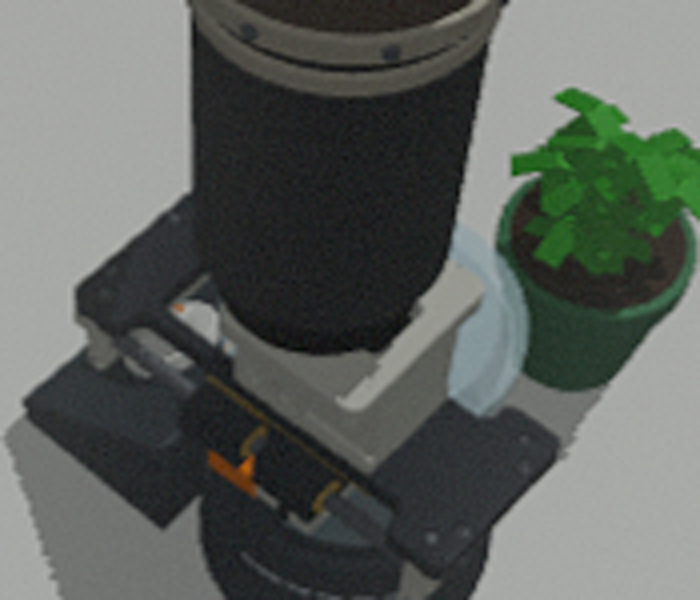

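```bash
for i in 1; do python3 -m inch '0.0002 0.0005 0 0 0 0 0; 0 0 0 0 0 0 0'; python3 -m inch '0.0002 0.0005 0 0 0 0 0; 0 0 0 0 0 0 0';python3 -m inch '0.0002 0.0005 0 0 0 0 0; 0 0 0 0 0 0 0'; done
```

```text
time_s: 9.67
tcp_pos: [0.628, 0.02, 0.1956]
eef_rot: [-180.0, 0.0, -100.9]
contact_force: [1.4, 0.7, -0.1]
gripper_width: 0.0005
time_s: 9.83
tcp_pos: [0.6274, 0.0198, 0.1956]
eef_rot: [-180.0, 0.0, -100.9]
contact_force: [2.2, 1.2, -0.2]
gripper_width: 0.0008
time_s: 10.0
tcp_pos: [0.6269, 0.0196, 0.1956]
eef_rot: [180.0, -0.0, -100.9]
contact_force: [2.1, 1.2, -0.2]
gripper_width: 0.0005
```

```bash
for i in 1; do python3 -m inch '0 0.0005 0 0 0 0 0; 0 0 0 0 0 0 0'; python3 -m inch '0 0.0005 0 0 0 0 0; 0 0 0 0 0 0 0';python3 -m inch '0 0.0005 0 0 0 0 0; 0 0 0 0 0 0 0';python3 -m inch '0 0.0005 0 0 0 0 0; 0 0 0 0 0 0 0'; done
```

```text
time_s: 10.17
tcp_pos: [0.6264, 0.0196, 0.1955]
eef_rot: [180.0, -0.0, -100.9]
contact_force: [1.4, 1.5, 0.7]
gripper_width: 0.0003
time_s: 10.33
tcp_pos: [0.6259, 0.0196, 0.1956]
eef_rot: [180.0, -0.0, -100.9]
contact_force: [2.1, 0.3, -0.2]
gripper_width: 0.0005
time_s: 10.5
tcp_pos: [0.6253, 0.0197, 0.1955]
eef_rot: [180.0, -0.0, -100.9]
contact_force: [1.7, -0.4, 0.0]
gripper_width: 0.0004
time_s: 10.67
tcp_pos: [0.6249, 0.0197, 0.1956]
eef_rot: [180.0, -0.0, -100.9]
contact_force: [2.0, -0.9, -1.4]
gripper_width: 0.0002
```

```bash
for i in 1; do python3 -m inch '0.0001 0.0005 0 0 0 0 0; 0 0 0 0 0 0 0'; python3 -m inch '0.0001 0.0005 0 0 0 0 0; 0 0 0 0 0 0 0';python3 -m inch '0.0001 0.0005 0 0 0 0 0; 0 0 0 0 0 0 0';python3 -m inch '0.0001 0.0005 0 0 0 0 0; 0 0 0 0 0 0 0'; done
python3 - <<'E'
from d import *
for c,(x,y) in dict(scene=(230,170),top=(225,150)).items():
    im=r.capture(c)[y:y+60,x:x+70,::-1]; cv2.imwrite(f"pics/{c}6.png",cv2.resize(im,None,fx=8,fy=8,interpolation=cv2.INTER_CUBIC))
E
```

```text
time_s: 10.83
tcp_pos: [0.6244, 0.0198, 0.1956]
eef_rot: [180.0, -0.0, -100.9]
contact_force: [1.7, -1.0, 0.3]
gripper_width: 0.0002
time_s: 11.0
tcp_pos: [0.6238, 0.0198, 0.1955]
eef_rot: [180.0, -0.0, -100.9]
contact_force: [1.7, -2.3, 0.3]
gripper_width: 0.0005
time_s: 11.17
tcp_pos: [0.6234, 0.0199, 0.1956]
eef_rot: [180.0, -0.0, -100.9]
contact_force: [1.0, -2.2, -0.3]
gripper_width: 0.0006
time_s: 11.33
tcp_pos: [0.6229, 0.0199, 0.1956]
eef_rot: [180.0, -0.0, -100.9]
contact_force: [1.3, -2.2, -0.4]
gripper_width: 0.0004
```

View pics/top6.png

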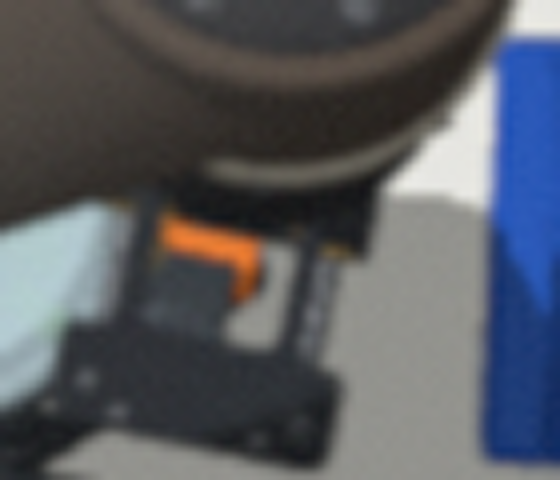

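View pics/scene6.png

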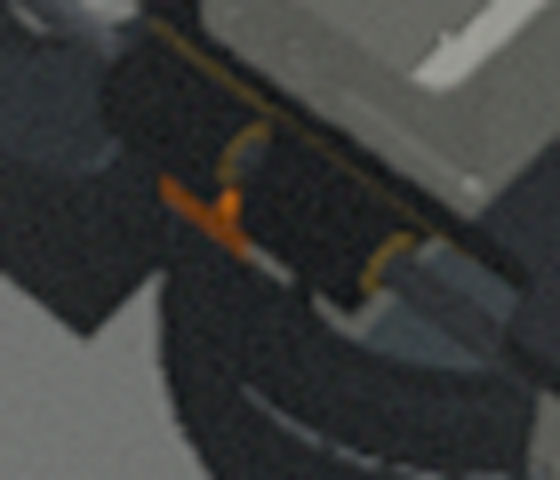

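Run:
```python
from h import *
p=np.load("pose.npy")
for q in(.4,.44,.48,.52):
  print(q,[((proj("top",W(*p[:3],lid(q,.109,t,z)))[0]-[225,150]+.44)*8).round(0) for t,z in((.015,.206),(-.015,.206),(-.015,.19))])
print([((proj("top",W(*p[:3],[x,y,.215]))[0]-[225,150]+.44)*8).round(0) for x in(-.002,-.03) for y in (-.084,-.11)])
```

```text
0.4 [array([270., 162.]), array([260., 262.]), array([259., 267.])]
0.44 [array([270., 177.]), array([256., 276.]), array([255., 282.])]
0.48 [array([270., 191.]), array([252., 291.]), array([251., 296.])]
0.52 [array([269., 206.]), array([247., 305.]), array([246., 309.])]
[array([174., 240.]), array([261., 259.]), array([153., 333.]), array([240., 352.])]
```

```bash
for i in 1; do python3 -m inch '0.0002 0.0005 0 0 0 0 0; 0 0 0 0 0 0 0'; python3 -m inch '0.0002 0.0005 0 0 0 0 0; 0 0 0 0 0 0 0';python3 -m inch '0.0001 0.0005 0 0 0 0 0; 0 0 0 0 0 0 0';python3 -m inch '0.0001 0.0005 0 0 0 0 0; 0 0 0 0 0 0 0'; done
```

```text
time_s: 11.6
tcp_pos: [0.6224, 0.0199, 0.1956]
eef_rot: [-180.0, 0.0, -100.9]
contact_force: [1.6, -1.7, 0.1]
gripper_width: 0.0003
time_s: 11.77
tcp_pos: [0.6219, 0.0199, 0.1956]
eef_rot: [-180.0, 0.0, -100.9]
contact_force: [1.2, -2.2, 0.3]
gripper_width: -0.0
time_s: 11.93
tcp_pos: [0.6213, 0.0198, 0.1956]
eef_rot: [180.0, 0.0, -100.9]
contact_force: [1.4, -1.2, 0.1]
gripper_width: 0.0006
time_s: 12.1
tcp_pos: [0.6209, 0.0199, 0.1956]
eef_rot: [-180.0, 0.0, -100.9]
contact_force: [1.2, -1.1, -0.1]
gripper_width: 0.0002
```

```bash
for i in 1; do python3 -m inch '0.0001 0.0005 0 0 0 0 0; 0 0 0 0 0 0 0'; python3 -m inch '0.0001 0.0005 0 0 0 0 0; 0 0 0 0 0 0 0';python3 -m inch '0.0001 0.0005 0 0 0 0 0; 0 0 0 0 0 0 0';python3 -m inch '0.0001 0.0005 0 0 0 0 0; 0 0 0 0 0 0 0'; done
python3 - <<'E'
from d import *
for c,(x,y) in dict(scene=(230,170),top=(225,150)).items():
    im=r.capture(c)[y:y+60,x:x+70,::-1]; cv2.imwrite(f"pics/{c}7.png",cv2.resize(im,None,fx=8,fy=8,interpolation=cv2.INTER_CUBIC))
E
```

```text
time_s: 12.27
tcp_pos: [0.6204, 0.0199, 0.1956]
eef_rot: [-180.0, 0.0, -100.9]
contact_force: [3.3, -0.3, 0.9]
gripper_width: 0.001
time_s: 12.43
tcp_pos: [0.62, 0.0199, 0.1956]
eef_rot: [-180.0, 0.0, -100.9]
contact_force: [2.5, 0.1, -0.9]
gripper_width: 0.0006
time_s: 12.6
tcp_pos: [0.6199, 0.0199, 0.1956]
eef_rot: [-179.9, 0.0, -100.9]
contact_force: [5.3, -0.2, -1.5]
gripper_width: 0.0006
time_s: 12.77
tcp_pos: [0.6198, 0.0199, 0.1957]
eef_rot: [-179.9, 0.0, -100.9]
contact_force: [5.8, -0.5, -3.9]
gripper_width: 0.0005
```

View pics/top7.png

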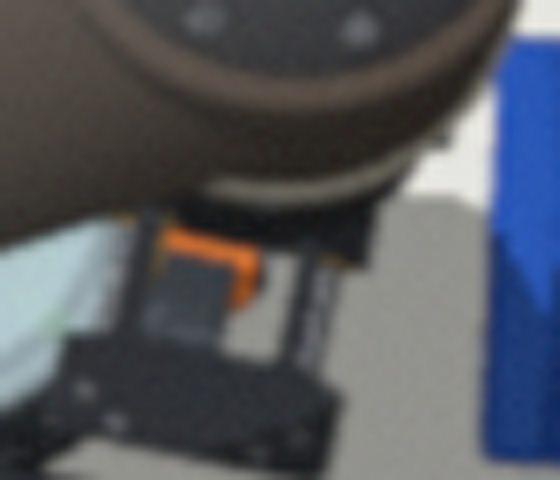

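View pics/scene7.png

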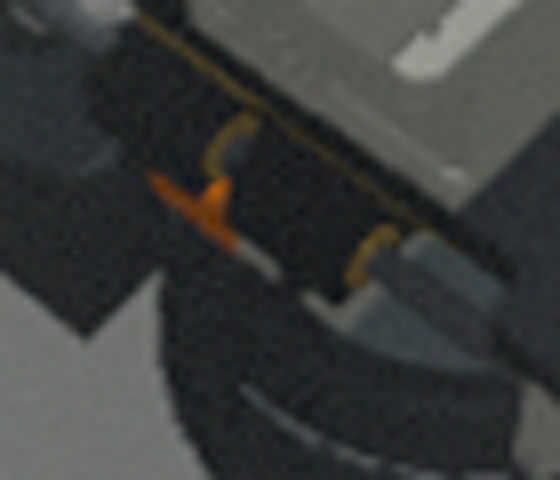

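```bash
python3 -m inch '0 0.0005 0 0 0 0 0; 0 0 0 0 0 0 0'; python3 -m inch '0 0.0005 0 0 0 0 0; 0 0 0 0 0 0 0; 0 0 0 0 0 0 0'
```

```text
time_s: 13.03
tcp_pos: [0.6198, 0.02, 0.1957]
eef_rot: [-179.8, 0.0, -100.9]
contact_force: [8.3, -1.5, -3.3]
gripper_width: 0.0003
time_s: 13.28
tcp_pos: [0.6197, 0.02, 0.1958]
eef_rot: [-179.8, 0.0, -100.9]
contact_force: [10.2, -2.3, -4.8]
gripper_width: 0.0006
```

The TCP has stopped while the force climbs (10 N): the lug is on its hard stop. I back off, lift, and check.

```bash
python3 -m inch '0 -0.005 0 0 0 0 0; 0 -0.01 0 0 0 0 0; 0 -0.01 0 0 0 0 0; 0 0 -0.03 0 0 0 0; 0 0 -0.04 0 0 0 0; 0 0 -0.04 0 0 0 0; 0 0 -0.03 0 0 0 0; 0 -0.04 0 0 0 0 0; 0 -0.04 0 0 0 0 0; 0 -0.04 0 0 0 0 0; 0 0 0 0 0 0 0'
python3 - <<'E'
from d import *
for c,(x,y) in dict(scene=(195,120),top=(160,130)).items():
    im=r.capture(c); cv2.imwrite(f"pics/{c}8f.png",im[:,:,::-1]); im=im[y:y+130,x:x+150,::-1]; cv2.imwrite(f"pics/{c}8.png",cv2.resize(im,None,fx=4.6,fy=4.6,interpolation=cv2.INTER_CUBIC))
E
```

```text
time_s: 14.2
tcp_pos: [0.765, -0.0089, 0.3279]
eef_rot: [179.5, -0.2, -101.0]
contact_force: [-1.3, 0.7, -5.5]
gripper_width: 0.0005
```

View pics/top8.png

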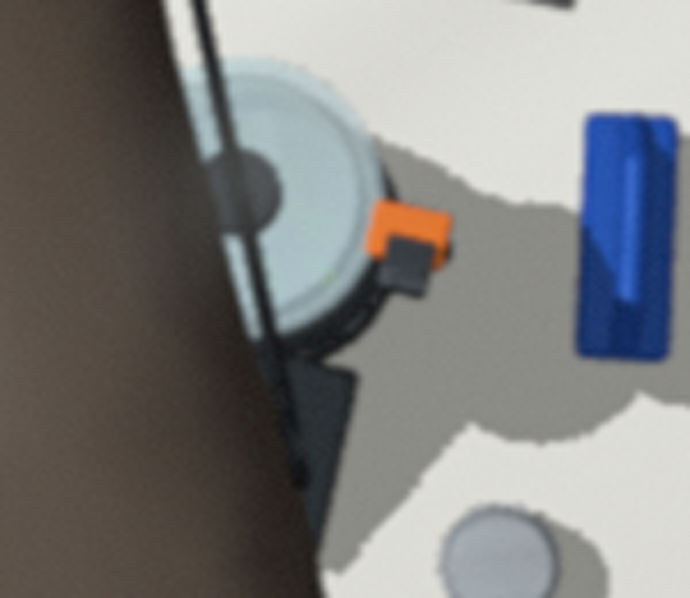

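View pics/scene8.png

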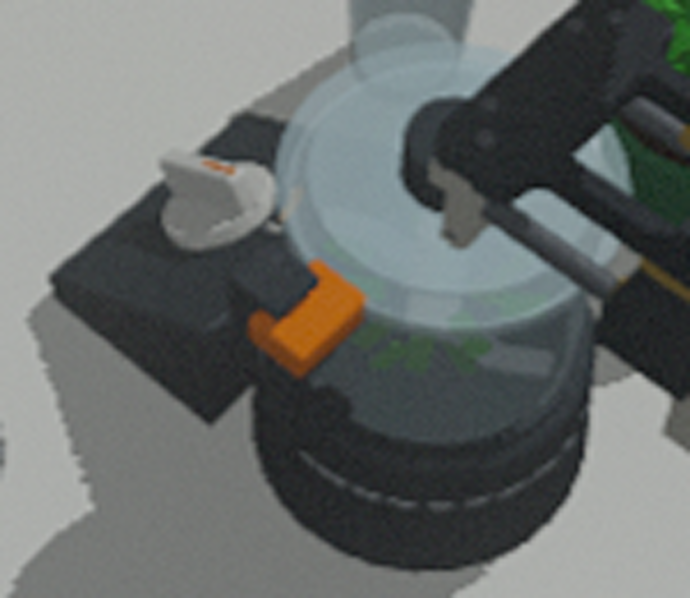

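Lid check: the orange lug at (410,232) in the top view is seated in the catch, and its rear edge is square to the chopper. Now I plan the knob.

Run:
```python
from h import *
p=np.load("pose.npy")
z=lambda c,P,o:((proj(c,W(*p[:3],P))[0]-o+.39)*4.6).round(0)
T=[160,130];S=[195,120]
for n,P in dict(up=pan(.03,0,.032),dn=pan(-.03,0,.032),dnfoot=pan(-.03,0,.010),axis=pan(0,0,.032),foot=pan(0,0,.01),skR=pan(0,-.03,.01),skL=pan(0,.03,.01),skU=pan(.03,0,.01),skD=pan(-.03,0,.01)).items(): print(n,z("top",P,T),z("scene",P,S))
for t in(.015,-.015):print("lug",z("top",lid(.52,.109,t,.206),T),z("scene",lid(.52,.109,t,.206),S))
```

```text
up [207. 431.] [239. 181.]
dn [192. 519.] [164. 161.]
dnfoot [200. 500.] [181. 195.]
axis [200. 475.] [201. 171.]
foot [207. 456.] [217. 206.]
skR [257. 468.] [176. 242.]
skL [157. 445.] [258. 170.]
skU [215. 412.] [255. 217.]
skD [200. 500.] [181. 195.]
lug [453. 210.] [305. 371.]
lug [441. 267.] [249. 327.]
```

Run:
```python
import cv2
a=cv2.imread("pics/top0.png")[205:250,190:240]; b=cv2.imread("pics/scene0.png")[145:180,225:265]
cv2.imwrite("pics/kt.png",cv2.resize(a,None,fx=12,fy=12,interpolation=cv2.INTER_CUBIC)); cv2.imwrite("pics/ks.png",cv2.resize(b,None,fx=14,fy=14,interpolation=cv2.INTER_CUBIC))
```

```text
(no output)
```

View pics/kt.png

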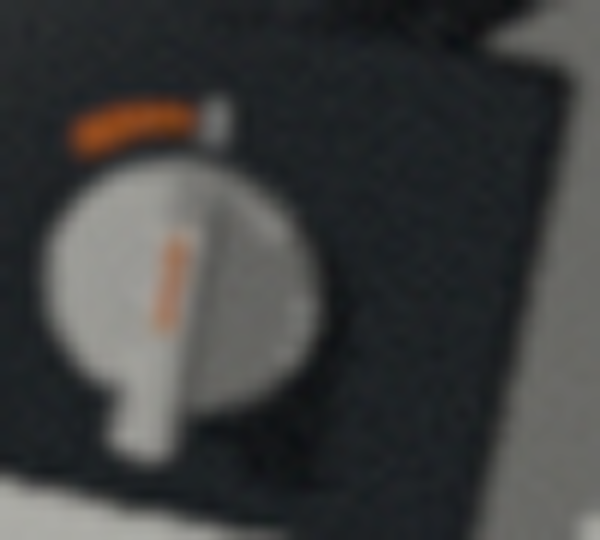

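View pics/ks.png

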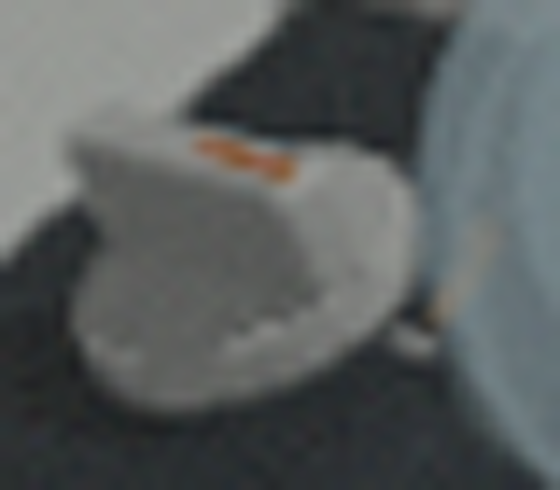

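```bash
cat >> d.py <<'E'
def knobpose(w,q=0,tilt=30,u=0,v=0):
    # tool origin at panel coords (u,v,w) rotated by q about axis; tool tilt from vertical in chopper xz
    s,c=.5,np.sqrt(.75); C=np.array([[c,0,-s],[0,1,0],[s,0,c]]) # console->chopper
    a=np.radians(tilt); M=np.array([[np.cos(a),0,np.sin(a)],[0,-1,0],[np.sin(a),0,-np.cos(a)]]) # cols x,y,z in chopper
    Q=C@Rz(q)@C.T
    P=np.array([-.134,0,.0525])+Q@(C@np.array([u,v,w]))
    return W(*pose[:3],P)[0],Ro.from_matrix(Rz(pose[2])@Q@M)
E
python3 -c "
from d import *
rel(*knobpose(.134)); print(cur()[2]['joints'])
rel(*knobpose(.014)); rel(*knobpose(.014,.75))"
```

```text
target [0.4146 0.1621 0.1685] [180.  -30.  -11.2]
t= 14.3 tool shift [-0.1015  0.3719  0.1644] turn [ 0.416  0.414 -1.526] shift in target axes [-0.4045 -0.0994 -0.0461]
[ 1.39597617e+01  2.73583892e+01  2.43879033e+01 -3.41851688e-02
 -8.73986737e+01 -2.49169194e+01]
target [0.4734 0.1504 0.0646] [180.  -30.  -11.2]
t= 14.3 tool shift [-0.1015  0.3113  0.268 ] turn [ 0.416  0.414 -1.526] shift in target axes [-0.4045 -0.0994  0.0739]
target [0.4734 0.1504 0.0646] [158.5 -21.5  35.9]
t= 14.3 tool shift [-0.1015  0.3113  0.268 ] turn [ 0.267  0.61  -2.249] shift in target axes [-0.2282 -0.3485  0.0739]
```

```bash
python3 -m inch '-0.0101 0.0372 0 0 0 0 0.5; -0.0101 0.0372 0 0 0 0 0.5; -0.0101 0.0372 0 0 0 0 0.5; -0.0101 0.0372 0 0 0 0 0.5; -0.0101 0.0372 0 0 0 0 0.5; -0.0101 0.0372 0 0 0 0 0.5; -0.0101 0.0372 0 0 0 0 0.5; -0.0101 0.0372 0 0 0 0 0.5; -0.0101 0.0372 0 0 0 0 0.5; -0.0101 0.0372 0 0 0 0 0.5'
python3 -m inch '0 0 0 0.0297 0.0296 -0.109 0.5; 0 0 0 0.0297 0.0296 -0.109 0.5; 0 0 0 0.0297 0.0296 -0.109 0.5; 0 0 0 0.0297 0.0296 -0.109 0.5; 0 0 0 0.0297 0.0296 -0.109 0.5; 0 0 0 0.0297 0.0296 -0.109 0.5; 0 0 0 0.0297 0.0296 -0.109 0.5; 0 0 0 0.0297 0.0296 -0.109 0.5; 0 0 0 0.0297 0.0296 -0.109 0.5; 0 0 0 0.0297 0.0296 -0.109 0.5; 0 0 0 0.0297 0.0296 -0.109 0.5; 0 0 0 0.0297 0.0296 -0.109 0.5; 0 0 0 0.0297 0.0296 -0.109 0.5; 0 0 0 0.0297 0.0296 -0.109 0.5; 0 0 0 0 0 0 0.5'
python3 -c "
from d import *
rel(*knobpose(.134)); print(cur()[2]['joints'])"
```

```text
time_s: 15.13
tcp_pos: [0.4118, 0.1617, 0.3365]
eef_rot: [-179.9, 0.1, -100.9]
contact_force: [-0.4, 1.5, 0.9]
gripper_width: 0.0437
time_s: 16.38
tcp_pos: [0.4132, 0.1602, 0.3356]
eef_rot: [-179.8, -30.5, -10.9]
contact_force: [-0.2, -1.0, -0.3]
gripper_width: 0.0438
target [0.4146 0.1621 0.1685] [180.  -30.  -11.2]
t= 16.3833 tool shift [-0.0838 -0.0017  0.1445] turn [-0.006 -0.008  0.006] shift in target axes [-0.0826 -0.0021  0.1452]
[ 73.43288534 -20.81814053 -45.81533341  33.60545914 -65.63422791
  -8.62181354]
```

```bash
python3 -m inch '-0.0168 -0.0004 0.0289 0 0 0 0.5; -0.0168 -0.0004 0.0289 0 0 0 0.5; -0.0168 -0.0004 0.0289 0 0 0 0.5; -0.0168 -0.0004 0.0289 0 0 0 0.5; -0.0168 -0.0004 0.0289 -0.006 -0.008 0.006 0.5; 0 0 0 0 0 0 0.5'
python3 - <<'E'
from d import *
rel(*knobpose(.134)); print(cur()[2]['joints'])
for c in("scene","top"): cv2.imwrite(f"pics/{c}9.png",r.capture(c)[:,:,::-1])
E
```

```text
time_s: 16.88
tcp_pos: [0.425, 0.1767, 0.1926]
eef_rot: [178.8, -27.9, -11.8]
contact_force: [-0.2, 0.4, -0.3]
gripper_width: 0.0441
target [0.4146 0.1621 0.1685] [180.  -30.  -11.2]
t= 16.8833 tool shift [-0.0176  0.0161  0.0182] turn [ 0.026  0.037 -0.009] shift in target axes [-0.0184  0.0164  0.0171]
[ 66.3820548   -9.24494185 -58.15378875  41.415778   -44.32121113
 -19.55961403]
```

View pics/scene9.png

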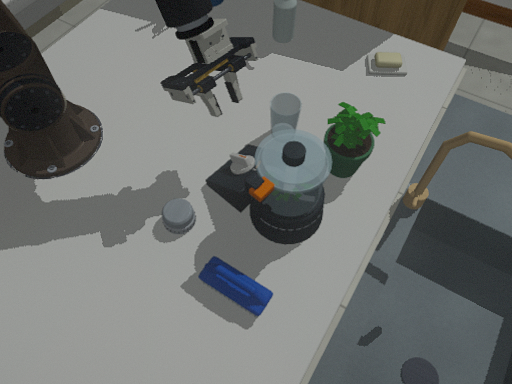

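View pics/top9.png

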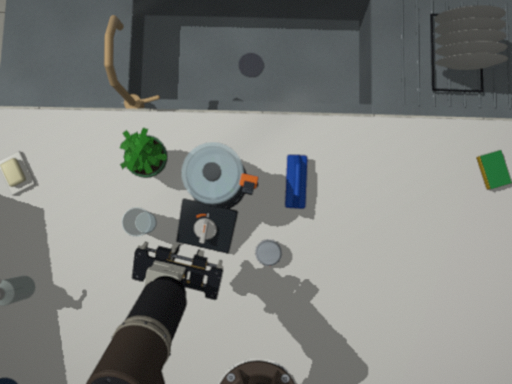

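The tool is over the sill left of the console, with its fingers at about (225,95) in the scene view. The bystanders stand as before. Joint 3 is at its limit (-58.15), so a 30° tilt is out of reach here. I'll fit a kinematic model to the logged states to choose a smaller tilt.

```bash
cat > kin.py <<'E'
import numpy as np
from scipy.optimize import least_squares
from scipy.spatial.transform import Rotation as Ro
ang=lambda ax,d:Ro.from_euler(ax,d,degrees=True)
def fk(k,j):
    a1,d1,L2,a3,L3,off,Lt=k
    A=ang("z",j[0]); B=A*ang("y",j[1]); C=B*ang("y",-j[2]); D=C*ang("x",j[3])*ang("y",-j[4])
    p=A.apply([a1,off,d1])+B.apply([0,0,L2])+C.apply([L3,0,a3])+D.apply([Lt,0,0])
    return p,D*ang("x",j[5])
J=[[-50.586,20.546,.682,0,-70.136,-16.507],[19.649,19.413,12.2715,0,-82.865,-5.83],[13.96,27.358,24.388,-.03,-87.40,-24.92],[73.433,-20.818,-45.815,33.605,-65.634,-8.62],[66.38,-9.245,-58.154,41.416,-44.32,-19.56]]
P=[[.263,-.622,.227],[.6860,.0413,.3305],[.765,-.0089,.330],[.4132,.1602,.3356],[.425,.1767,.1926]]
E5=[[180,0,-157.1],[180,0,-76.2],[180,0,-101],[-179.8,-30.5,-10.9],[178.8,-27.9,-11.8]]
k=None
for s4 in(1,-1):
    f=lambda k:np.concatenate([fk(k,[j[0],j[1],j[2],s4*j[3],j[4],j[5]])[0]-p for j,p in zip(J,P)])
    s=least_squares(f,[0,.3,.45,0,.45,-.19,.25]); 
    if k is None or s.cost<best: k,best,S4=s.x,s.cost,s4
if __name__=="__main__":
    print(k.round(4),best,S4)
    for j,p,e in zip(J,P,E5):
        pp,R=fk(k,[j[0],j[1],j[2],S4*j[3],j[4],j[5]]); print((pp-p).round(4)); 
        print((R.inv()*Ro.from_euler("xyz",e,degrees=True)).as_matrix().round(2).tolist())
E
python3 kin.py
```

```text
[ 0.1808  0.133   0.5599  0.0271  0.2918 -0.188   0.3167] 0.0025084924099059687 -1
[ 0.0115 -0.008   0.0399]
[[0.0, -0.0, 1.0], [-0.84, 0.54, 0.0], [-0.54, -0.84, -0.0]]
[-0.0014  0.0035  0.0045]
[[0.0, 0.0, 1.0], [-0.98, 0.2, -0.0], [-0.2, -0.98, 0.0]]
[-0.0123  0.0025 -0.0045]
[[0.0, 0.01, 1.0], [-0.64, 0.76, -0.0], [-0.76, -0.64, 0.01]]
[-0.0017  0.0039 -0.051 ]
[[-0.0, 0.0, 1.0], [-0.95, 0.3, -0.0], [-0.3, -0.95, 0.0]]
[ 0.0123 -0.0111  0.0111]
[[-0.0, -0.0, 1.0], [-0.78, 0.63, 0.0], [-0.63, -0.78, -0.0]]
```

```bash
cat > kin.py <<'E'
import numpy as np
from scipy.optimize import least_squares
from scipy.spatial.transform import Rotation as Ro
ang=lambda ax,d:Ro.from_euler(ax,d,degrees=True)
def fk(k,j):
    a1,d1,L2,a2,a3,L3,off,Lt,y4,z5=k
    A=ang("z",j[0]); B=A*ang("y",j[1]); C=B*ang("y",-j[2]); F=C*ang("x",-j[3]);D=F*ang("y",-j[4])
    p=A.apply([a1,off,d1])+B.apply([a2,0,L2])+C.apply([L3,0,a3])+F.apply([0,y4,0])+D.apply([Lt,0,z5])
    return p,D*ang("x",-j[5])*Ro.from_matrix([[0,0,1],[0,-1,0],[1,0,0]])
J=[[-50.586,20.546,.682,0,-70.136,-16.507],[19.649,19.413,12.2715,0,-82.865,-5.83],[13.96,27.358,24.388,-.03,-87.40,-24.92],[73.433,-20.818,-45.815,33.605,-65.634,-8.62],[66.38,-9.245,-58.154,41.416,-44.32,-19.56]]
P=[[.263,-.622,.227],[.6860,.0413,.3305],[.765,-.0089,.330],[.4132,.1602,.3356],[.425,.1767,.1926]]
E5=[[180,0,-157.1],[180,0,-76.2],[180,0,-101],[-179.8,-30.5,-10.9],[178.8,-27.9,-11.8]]
f=lambda k:np.concatenate([np.concatenate([fk(k,j)[0]-p for j,p in zip(J,P)]),1e-3*(k-[0,.3,.45,0,0,.45,-.1,.25,0,0])])
s=least_squares(f,[0,.3,.45,0,0,.45,-.1,.25,0,0]);k=s.x
if __name__=="__main__":
    print(k.round(4),s.cost)
    for j,p,e in zip(J,P,E5):
        pp,R=fk(k,j); print((pp-p).round(4),(R.inv()*Ro.from_euler("xyz",e,degrees=True)).as_rotvec().round(2))
E
python3 kin.py
```

```text
[ 2.600e-03  1.986e-01  6.039e-01 -2.500e-03 -2.500e-03  4.640e-01
  2.800e-03  3.786e-01 -1.951e-01  3.000e-04] 3.628366272487171e-06
[-0.0002 -0.0007 -0.0007] [-0.   -0.    1.57]
[ 0.0014 -0.0001 -0.0003] [0.   0.   1.57]
[-0.0016  0.0007  0.0008] [0.01 0.   1.57]
[ 0.0001 -0.0003 -0.0003] [-0.    0.    1.57]
[-0.0002  0.0001  0.0005] [-0.   -0.    1.57]
```

```bash
cat > ik.py <<'E'
from kin import *
from d import *
lo=np.array([-176.03,-82.01,-58.28,-173.87,-174.79,-173.66]);hi=np.array([176.03,121.73,71.71,95.51,-.11,173.66])
Z=Ro.from_euler("z",90,degrees=True)
def ik(Pt,Rt,seed):
    def e(j):
        p,R=fk(k,j); return np.concatenate([(p-Pt)*5,(((R*Z).inv()*Rt).as_rotvec())])
    s=least_squares(e,np.clip(seed,lo+.1,hi-.1),bounds=(lo,hi),x_scale=30); return s.x,np.sqrt(2*s.cost)
if __name__=="__main__":
    seeds=[r.get_state()["joints"],[40,10,-30,30,-60,20],[40,10,-30,0,-90,20],[60,10,-50,-60,-60,-60]]
    for tilt in(0,10,15,20,30):
        for n,(w,q) in dict(above=(.12,0),grip=(.014,0),turn=(.014,.75)).items():
            a,b=knobpose(.014,q,tilt)
            if n=="above": a=a+[0,0,.13]
            res=min((ik(a,b,sd) for sd in seeds),key=lambda t:t[1]); print(tilt,n,res[0].round(1),res[1].round(4))
E
python3 ik.py
```

```text
0 above [ 40.4   5.  -24.   -0.  -61.   38.4] 0.0
0 grip [ 40.4  13.8 -33.4  -0.  -42.8  38.4] 0.0
0 turn [ 51.8  19.1 -37.5  19.6 -50.2  49.8] 0.0
10 above [ 47.1  -0.4 -35.   11.  -50.6  25. ] 0.0
10 grip [ 46.3   9.4 -47.4  17.6 -29.   17.3] 0.0
10 turn [ 52.8  13.4 -49.5  32.6 -37.7  37.5] 0.0
15 above [ 50.3  -2.8 -41.2  18.5 -45.9  16.2] 0.0
15 grip [ 46.2   7.5 -56.5  36.  -21.7  -0.5] 0.0
15 turn [ 51.1  10.8 -56.3  44.6 -31.3  27.8] 0.0
20 above [ 52.9  -4.9 -47.5  27.5 -41.7   6.1] 0.0
20 grip [ 45.8   7.1 -58.3  43.  -21.7  -7.1] 0.0634
20 turn [ 49.5   9.5 -58.3  49.2 -28.8  25.1] 0.0574
30 above [ 54.1  -7.4 -58.3  48.  -36.7 -14.2] 0.0198
30 grip [ 47.8   7.8 -58.3  48.9 -26.3 -15.2] 0.2144
30 turn [ 47.8   7.8 -58.3  48.9 -26.3  27.8] 0.2144
```

```bash
cat > clr.py <<'E'
from d import *
for tilt in(5,10,13):
  for q in(0,.4,.75,.8):
    a,R=knobpose(.015,q,tilt)
    g=np.array([[x,y,-z] for x in np.linspace(-.039,.039,9) for y in np.linspace(-.0965,.0965,25) for z in np.linspace(.066,.2,15)])
    X=(R.apply(g)+a-[pose[0],pose[1],0])@Rz(pose[2])
    rr=np.hypot(X[:,0],X[:,1]); m=X[:,2]<.24
    cd=np.hypot(np.maximum(np.maximum(X[:,0],-.03-X[:,0]),0),np.maximum(np.maximum(X[:,1]+.08,-.113-X[:,1]),0)); 
    print(tilt,q,"min radius",rr[m].min().round(3),"catch",cd[X[:,2]<.22].min().round(3),"minz",X[:,2].min().round(3))
E
python3 clr.py
```

```text
5 0 min radius 0.108 catch 0.078 minz 0.128
5 0.4 min radius 0.097 catch 0.053 minz 0.109
5 0.75 min radius 0.072 catch 0.064 minz 0.093
5 0.8 min radius 0.069 catch 0.067 minz 0.09
10 0 min radius 0.115 catch 0.085 minz 0.124
10 0.4 min radius 0.103 catch 0.058 minz 0.105
10 0.75 min radius 0.077 catch 0.065 minz 0.093
10 0.8 min radius 0.074 catch 0.068 minz 0.091
13 0 min radius 0.118 catch 0.088 minz 0.121
13 0.4 min radius 0.107 catch 0.061 minz 0.103
13 0.75 min radius 0.081 catch 0.065 minz 0.091
13 0.8 min radius 0.078 catch 0.069 minz 0.089
```

```bash
cat > k2.py <<'E'
from ik import *
def kp(u,v,w,tilt=10):
    p,R=knobpose(.0,0,tilt); s,c=.5,np.sqrt(.75)
    P=np.array([-.134,0,.0525])+np.array([[c,0,-s],[0,1,0],[s,0,c]])@[u,v,w]
    return W(*pose[:3],P)[0],R
if __name__=="__main__":
    sd=[47,9,-47,17,-29,17]
    for tilt in(0,5,10,13):
        for a in((-.022,.035,.018),(-.0315,.001,.018)):
            P,R=kp(*a,tilt); j,e=ik(P,R,sd); print(tilt,a,P.round(3),j.round(1),e.round(4))
        j,e=ik(P+[0,0,.12],R,sd); print("above",j.round(1),e.round(4))
    P,R=kp(-.022,.038,.018); P[2]+=.12; rel(P,R)
E
python3 k2.py
```

```text
0 (-0.022, 0.035, 0.018) [0.46  0.189 0.057] [ 45.1  14.5 -33.8  -0.  -41.7  33.7] 0.0
0 (-0.0315, 0.001, 0.018) [0.445 0.157 0.052] [ 43.5  12.8 -37.2  -0.  -40.   35.3] 0.0
above [ 43.5   3.8 -28.6  -0.  -57.7  35.3] 0.0
5 (-0.022, 0.035, 0.018) [0.46  0.189 0.057] [ 48.5  12.3 -40.3   7.5 -35.1  24.2] 0.0
5 (-0.0315, 0.001, 0.018) [0.445 0.157 0.052] [ 47.   10.6 -43.8   7.8 -33.2  25.3] 0.0
above [ 47.2   1.  -33.9   5.4 -52.5  28.4] 0.0
10 (-0.022, 0.035, 0.018) [0.46  0.189 0.057] [ 51.2  10.4 -47.9  18.9 -28.3  11.1] 0.0
10 (-0.0315, 0.001, 0.018) [0.445 0.157 0.052] [ 49.7   8.5 -51.8  20.1 -26.2  11.3] 0.0
above [ 50.9  -1.6 -39.8  12.  -47.7  20.1] 0.0
13 (-0.022, 0.035, 0.018) [0.46  0.189 0.057] [ 51.7   9.3 -53.2  29.2 -24.3   0.8] 0.0
13 (-0.0315, 0.001, 0.018) [0.445 0.157 0.052] [ 49.7   7.3 -57.3  31.7 -21.9  -0.1] 0.0
above [ 53.   -3.  -43.5  16.6 -45.1  14.5] 0.0
target [0.4602 0.1918 0.1771] [180.  -10.  -11.2]
t= 16.9833 tool shift [ 0.0195 -0.0233  0.0297] turn [ 0.023 -0.315 -0.012] shift in target axes [ 0.0281 -0.0224  0.0227]
```

```bash
python3 -m inch '0 0 -0.01 0.006 -0.079 -0.003 0; 0 0 -0.01 0.006 -0.079 -0.003 0; 0 0 0 0.006 -0.079 -0.003 0; 0 0 0 0.006 -0.079 -0.003 0; 0 0 0 0 0 0 0; 0 0 0 0 0 0 0'
python3 -c "
from k2 import *
P,R=kp(-.022,.038,.018); rel(P+[0,0,.1],R)"
```

```text
time_s: 17.48
tcp_pos: [0.4167, 0.1786, 0.2139]
eef_rot: [-179.7, -10.0, -11.3]
contact_force: [-0.5, 0.8, 0.1]
gripper_width: 0.01
target [0.4602 0.1918 0.1571] [180.  -10.  -11.2]
t= 17.4833 tool shift [ 0.0296 -0.0211  0.063 ] turn [-0.004  0.    -0.001] shift in target axes [ 0.0296 -0.0214  0.0629]
```

```bash
python3 -m inch '0.01 -0.007 0.021 -0.004 0 0 0; 0.01 -0.007 0.021 0 0 0 0; 0.0096 -0.007 0.021 0 0 0 0; 0 0 0 0 0 0 0; 0 0 0 0 0 0 0'
python3 -c "
from k2 import *
P,R=kp(-.022,.038,.018); rel(P,R)
for c,(x,y) in dict(scene=(180,80),top=(150,170)).items():
    im=r.capture(c)[y:y+120,x:x+140,::-1]; cv2.imwrite(f'pics/{c}10.png',cv2.resize(im,None,fx=5,fy=5,interpolation=cv2.INTER_CUBIC))"
```

```text
time_s: 17.9
tcp_pos: [0.4582, 0.1905, 0.1547]
eef_rot: [179.7, -9.9, -11.0]
contact_force: [-0.1, -0.8, -0.1]
gripper_width: 0.0002
target [0.4602 0.1918 0.0571] [180.  -10.  -11.2]
t= 17.9 tool shift [-0.0152 -0.0021  0.0964] turn [0.005 0.002 0.003] shift in target axes [-0.0153 -0.0017  0.0964]
```

View pics/scene10.png

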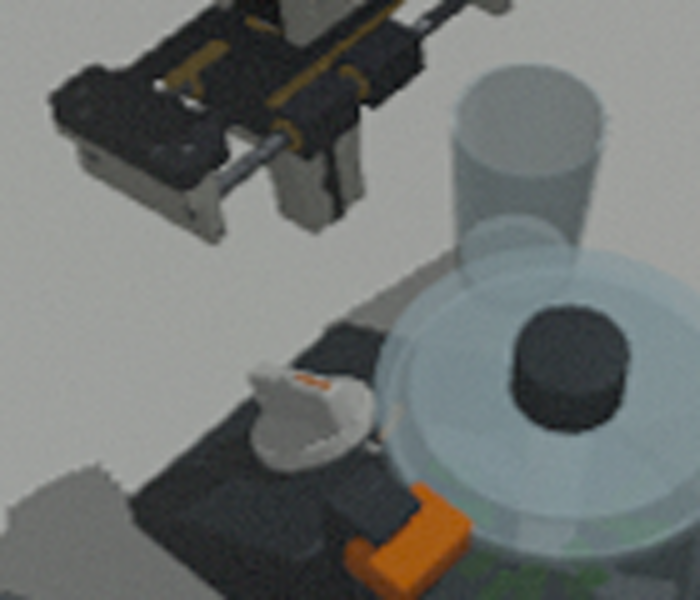

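View pics/top10.png

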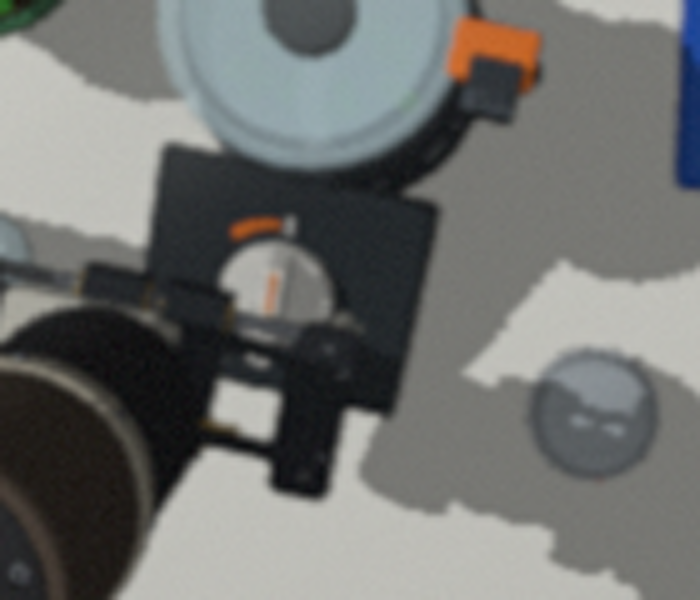

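The shut fingers (scene ~(315,200)) are above and left of the knob bar's lower end, and the lid and bystanders are unchanged. I descend.

```bash
python3 -m inch '-0.005 -0.0005 0.032 0 0 0 0; -0.005 -0.0005 0.03 0 0 0 0; -0.003 -0.0005 0.018 0 0 0 0; 0 0 0 0 0 0 0; -0.001 0 0.008 0 0 0 0; -0.001 0 0.006 0 0 0 0; 0 0 0 0 0 0 0; 0 0 0 0 0 0 0'
python3 -c "
from k2 import *
P,R=kp(-.022,.038,.018); rel(P,R)
for c,(x,y) in dict(scene=(180,80),top=(150,170)).items():
    im=r.capture(c)[y:y+120,x:x+140,::-1]; cv2.imwrite(f'pics/{c}11.png',cv2.resize(im,None,fx=5,fy=5,interpolation=cv2.INTER_CUBIC))"
```

```text
time_s: 18.67
tcp_pos: [0.4611, 0.1928, 0.0614]
eef_rot: [179.9, -10.0, -11.0]
contact_force: [0.3, 0.6, -0.0]
gripper_width: 0.0002
target [0.4602 0.1918 0.0571] [180.  -10.  -11.2]
t= 18.6667 tool shift [-0.0014  0.0012  0.0041] turn [0.001 0.    0.003] shift in target axes [-0.0014  0.0012  0.0041]
```

View pics/scene11.png

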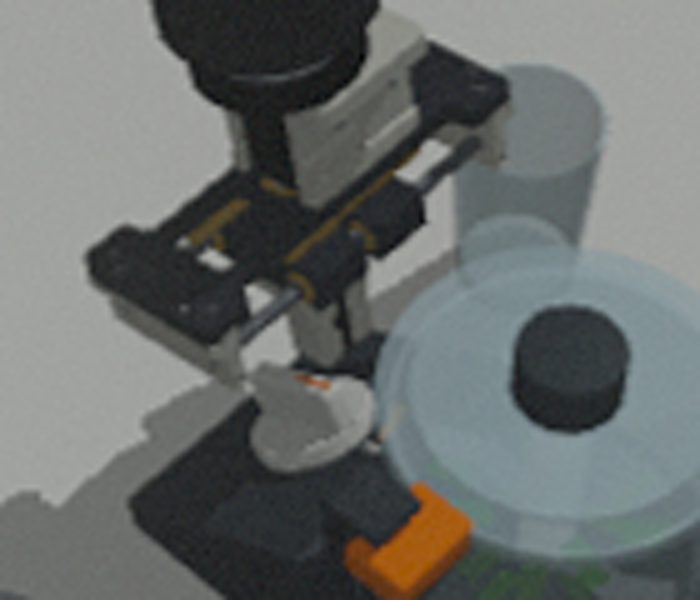

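View pics/top11.png

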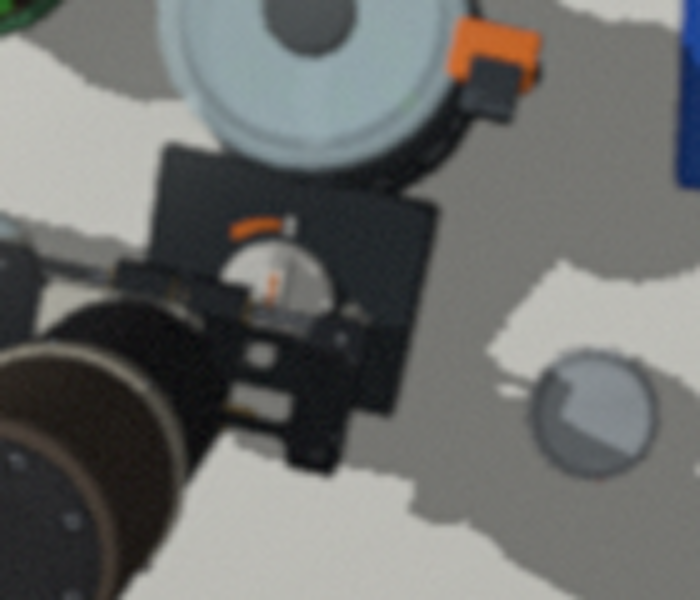

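```bash
python3 -m inch '-0.0014 0.002 0.004 0 0 0 0; 0 0.004 0 0 0 0 0; 0 0.004 0 0 0 0 0; 0 0.003 0 0 0 0 0; 0 0 0 0 0 0 0; 0 0 0 0 0 0 0'
python3 -m inch '0 0.001 0 0 0 0 0; 0 0.001 0 0 0 0 0; 0 0 0 0 0 0 0'
python3 -m inch '0 0.001 0 0 0 0 0; 0 0.001 0 0 0 0 0; 0 0 0 0 0 0 0'
python3 -c "
from k2 import *
P,R=kp(-.022,.02,.018); rel(P,R)"
```

```text
time_s: 19.27
tcp_pos: [0.4578, 0.1796, 0.0562]
eef_rot: [179.9, -9.9, -11.1]
contact_force: [0.2, 0.6, -1.0]
gripper_width: 0.0002
time_s: 19.52
tcp_pos: [0.4576, 0.1782, 0.0562]
eef_rot: [179.9, -9.9, -11.0]
contact_force: [0.2, 1.0, -0.8]
gripper_width: 0.0005
time_s: 19.77
tcp_pos: [0.4577, 0.1778, 0.0564]
eef_rot: [-179.9, -10.0, -11.0]
contact_force: [-0.8, 6.7, -3.3]
gripper_width: -0.0001
target [0.4567 0.1741 0.0571] [180.  -10.  -11.2]
t= 19.7667 tool shift [-0.0002  0.0038 -0.0007] turn [-0.002  0.     0.004] shift in target axes [-0.0002  0.0038 -0.0007]
```

```bash
python3 -m inch '0 0.0005 0 0 0 0 0; 0 0 0 0 0 0 0'
python3 -c "
from k2 import *
P,R=kp(-.022,.02,.018); rel(P,R)
for c,(x,y) in dict(scene=(215,125),top=(180,195)).items():
    im=r.capture(c)[y:y+60,x:x+70,::-1]; cv2.imwrite(f'pics/{c}12.png',cv2.resize(im,None,fx=8,fy=8,interpolation=cv2.INTER_CUBIC))"
```

```text
time_s: 19.93
tcp_pos: [0.4577, 0.1777, 0.0565]
eef_rot: [-179.9, -10.0, -11.0]
contact_force: [-1.8, 8.0, -2.9]
gripper_width: 0.0003
target [0.4567 0.1741 0.0571] [180.  -10.  -11.2]
t= 19.9333 tool shift [-0.0002  0.0037 -0.0007] turn [-0.003  0.     0.004] shift in target axes [-0.0002  0.0037 -0.0007]
```

View pics/scene12.png

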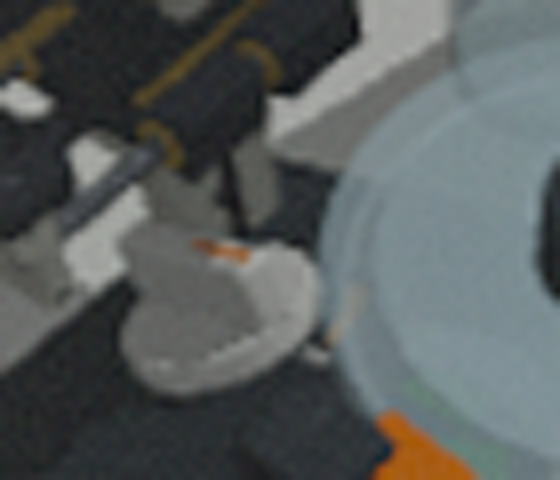

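View pics/top12.png

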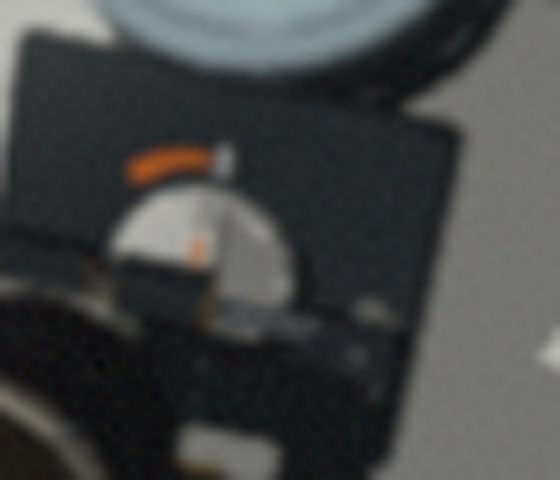

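The finger rests against the bar's left side (scene ~(210,215)), but the knob hasn't visibly turned. The inner corner of the finger has a short lever arm, so I back off and shift down-slope for a longer one.

```bash
python3 -m inch '0 -0.003 0 0 0 0 0; 0 -0.002 0 0 0 0 0; -0.004 0 0.0013 0 0 0 0; -0.0035 0 0.0013 0 0 0 0; 0 0 0 0 0 0 0; 0 0 0 0 0 0 0'
python3 -m inch '0 0.001 0 0 0 0 0; 0 0.001 0 0 0 0 0; 0 0 0 0 0 0 0'
python3 -m inch '0 0.001 0 0 0 0 0; 0 0 0 0 0 0 0'
python3 -m inch '0 0.001 0 0 0 0 0; 0 0 0 0 0 0 0'
python3 -m inch '0 0.001 0 0 0 0 0; 0 0 0 0 0 0 0'
python3 -c "
from k2 import *
P,R=kp(-.03,.02,.018); rel(P,R)"
```

```text
time_s: 20.53
tcp_pos: [0.4505, 0.1812, 0.052]
eef_rot: [179.8, -9.9, -11.0]
contact_force: [0.3, -0.1, 0.4]
gripper_width: 0.0005
time_s: 20.78
tcp_pos: [0.4508, 0.1797, 0.0524]
eef_rot: [179.9, -9.9, -11.1]
contact_force: [-0.5, 0.8, -0.7]
gripper_width: -0.0
time_s: 20.95
tcp_pos: [0.4508, 0.1793, 0.0524]
eef_rot: [180.0, -9.9, -11.0]
contact_force: [-0.8, 2.9, -2.0]
gripper_width: 0.0007
time_s: 21.12
tcp_pos: [0.4507, 0.179, 0.0525]
eef_rot: [-180.0, -10.0, -11.0]
contact_force: [-1.5, 6.2, -3.5]
gripper_width: 0.0005
time_s: 21.28
tcp_pos: [0.4506, 0.1785, 0.0525]
eef_rot: [-179.9, -10.0, -11.0]
contact_force: [-2.8, 8.1, -3.0]
gripper_width: 0.0005
target [0.4499 0.1755 0.0531] [180.  -10.  -11.2]
t= 21.2833 tool shift [-0.      0.0031 -0.0006] turn [-0.002  0.001  0.004] shift in target axes [-0.      0.0031 -0.0006]
```

```bash
python3 -m inch '0 0.001 0 0 0 0 0; 0 0 0 0 0 0 0'
python3 -c "
from k2 import *
P,R=kp(-.03,.02,.018); rel(P,R); print(r.get_state()['moment'])
for c,(x,y) in dict(scene=(215,125),top=(180,195)).items():
    im=r.capture(c)[y:y+60,x:x+70,::-1]; cv2.imwrite(f'pics/{c}13.png',cv2.resize(im,None,fx=8,fy=8,interpolation=cv2.INTER_CUBIC))"
```

```text
time_s: 21.45
tcp_pos: [0.4504, 0.1778, 0.0525]
eef_rot: [-179.9, -10.0, -11.0]
contact_force: [-5.0, 10.1, -2.8]
gripper_width: 0.0004
target [0.4499 0.1755 0.0531] [180.  -10.  -11.2]
t= 21.45 tool shift [ 0.      0.0024 -0.0006] turn [-0.002  0.001  0.004] shift in target axes [ 0.0001  0.0024 -0.0006]
[3.50007779 2.58898362 0.49163068]
```

View pics/scene13.png

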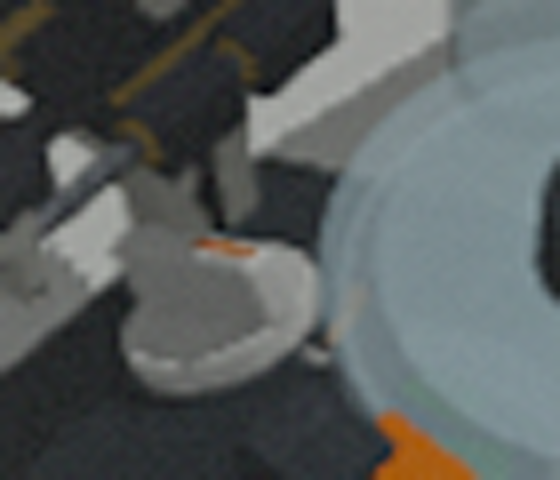

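View pics/top13.png

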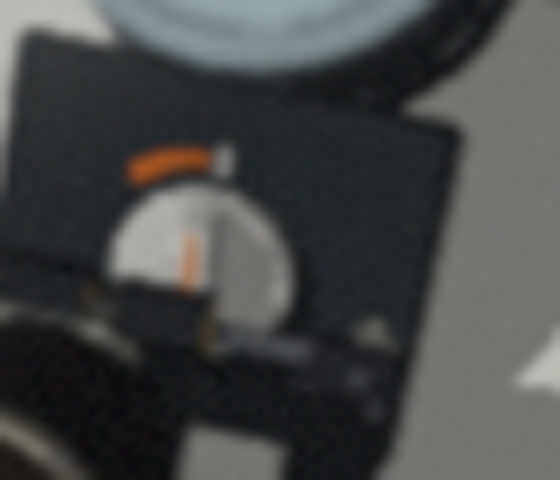

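The knob has turned only slightly, and the force direction (strongly down-slope) suggests I am rubbing the round skirt rather than the bar. I back off, raise the tip about 5 mm off the panel and retry.

```bash
python3 -m inch '0 -0.003 0 0 0 0 0; 0 -0.004 0 0 0 0 0; 0.002 0 -0.006 0 0 0 0; 0 0 0 0 0 0 0; 0 0 0 0 0 0 0'
python3 -m inch '0 0.002 0 0 0 0 0; 0 0.001 0 0 0 0 0; 0 0 0 0 0 0 0'
python3 -m inch '0 0.001 0 0 0 0 0; 0 0.001 0 0 0 0 0; 0 0 0 0 0 0 0'
python3 -m inch '0 0.001 0 0 0 0 0; 0 0 0 0 0 0 0'
python3 -m inch '0 0.001 0 0 0 0 0; 0 0 0 0 0 0 0'
python3 -c "
from k2 import *
P,R=kp(-.026,.02,.023); rel(P,R); print(r.get_state()['moment'])"
```

```text
time_s: 21.97
tcp_pos: [0.4523, 0.1824, 0.0589]
eef_rot: [179.9, -9.9, -11.1]
contact_force: [-1.0, -1.2, 0.2]
gripper_width: 0.0008
time_s: 22.22
tcp_pos: [0.4515, 0.1793, 0.0585]
eef_rot: [179.9, -9.9, -11.1]
contact_force: [-0.9, 1.4, 0.6]
gripper_width: 0.0003
time_s: 22.47
tcp_pos: [0.4515, 0.1788, 0.0586]
eef_rot: [-180.0, -9.9, -11.0]
contact_force: [-2.8, 6.1, -2.6]
gripper_width: 0.0008
time_s: 22.63
tcp_pos: [0.4514, 0.1785, 0.0587]
eef_rot: [-179.9, -10.0, -11.0]
contact_force: [-3.8, 8.4, -2.7]
gripper_width: 0.0006
time_s: 22.8
tcp_pos: [0.4513, 0.178, 0.0587]
eef_rot: [-179.9, -10.0, -11.0]
contact_force: [-4.8, 11.3, -4.1]
gripper_width: 0.0005
target [0.4508 0.1753 0.0594] [180.  -10.  -11.2]
t= 22.8 tool shift [ 0.0002  0.0028 -0.0007] turn [-0.003  0.001  0.004] shift in target axes [ 0.0002  0.0028 -0.0007]
[4.04166881 3.04443659 0.64929609]
```

```bash
python3 -c "
from k2 import *
s=r.get_state(); print(s['contact_force'].round(2),s['moment'].round(2))"
python3 -m inch '0 -0.004 0 0 0 0 0; 0 -0.004 0 0 0 0 0; 0 0 0 0 0 0 0; 0 0 0 0 0 0 0'
python3 -c "
from k2 import *
s=r.get_state(); print(s['contact_force'].round(2),s['moment'].round(2)); print(s['tcp_pos'])
for c,(x,y) in dict(scene=(205,110),top=(170,185)).items():
    im=r.capture(c)[y:y+75,x:x+87,::-1]; cv2.imwrite(f'pics/{c}14.png',cv2.resize(im,None,fx=8,fy=8,interpolation=cv2.INTER_CUBIC))"
```

```text
[-4.82 11.31 -4.08] [4.04 3.04 0.65]
time_s: 23.13
tcp_pos: [0.4522, 0.1832, 0.0584]
eef_rot: [179.8, -9.9, -11.0]
contact_force: [0.5, 0.3, 0.7]
gripper_width: 0.0003
[0.54 0.35 0.68] [-0.03  0.78 -0.07]
[0.45222385 0.18319087 0.05835062]
```

View pics/scene14.png

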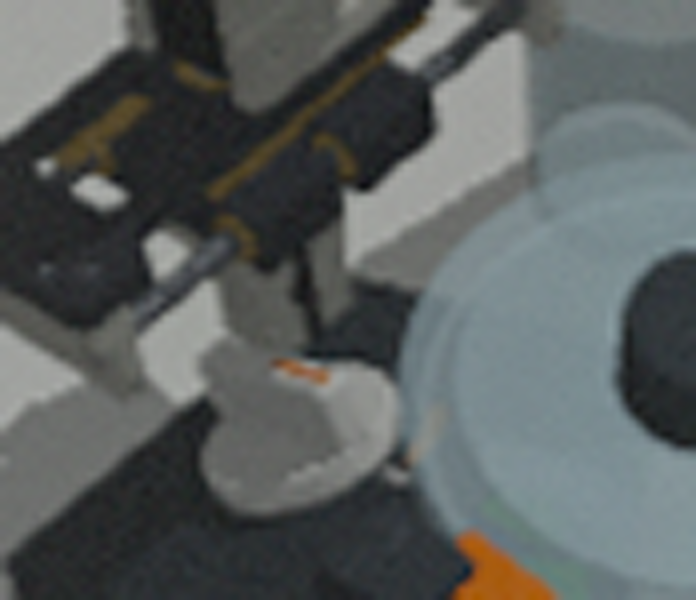

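View pics/top14.png

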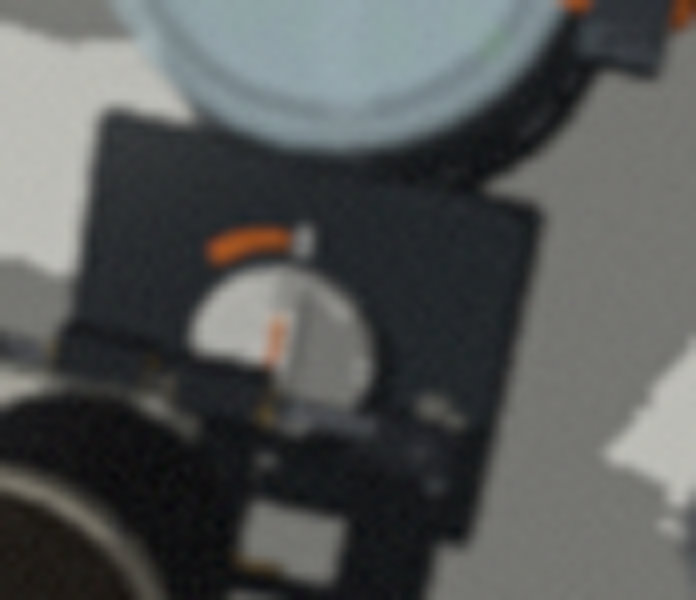

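Correcting for the moment bias, the contact line passes through the finger's up-slope corner about 14 mm above the tip, so I am on the bar with a short lever and a compliant arm. I'll move further down-slope and turn the tool together with the bar.

```bash
python3 -c "
from k2 import *
P,R=kp(-.037,.028,.021); rel(P,R); 
for v,q in((.023,0),(.023,.75),(.023,.85)):
  P,R=knobpose(.021,q,10,-.037,v); print(ik(P,R,[47,9,-47,17,-29,17]))
  g=np.array([[x,y,-z] for x in np.linspace(-.039,.039,9) for y in np.linspace(-.0965,.0965,25) for z in np.linspace(.066,.2,15)])
  X=(R.apply(g)+P-[pose[0],pose[1],0])@Rz(pose[2]); print(np.hypot(X[:,0],X[:,1])[X[:,2]<.24].min())
  print((R.apply(g)+P)[:,1].max(), X[:,2].min())
"
```

```text
target [0.444  0.1848 0.0522] [180.  -10.  -11.2]
t= 23.2333 tool shift [-0.0093 -0.0002  0.0046] turn [0.002 0.002 0.003] shift in target axes [-0.0093 -0.0002  0.0046]
(array([ 52.09646537,   9.23298658, -50.85635558,  20.12207917,
       -26.80925913,   8.92434723]), np.float64(3.673435745006962e-11))
0.14960044737580042
0.28877027242377507 0.11041156624926868
(array([ 57.11009595,  12.12519171, -54.6058448 ,  33.57240303,
       -35.52367101,  31.4587666 ]), np.float64(3.3860318104328543e-12))
0.11788144991093848
0.30467717612352957 0.07653560328831119
(array([ 57.57440823,  12.38205603, -55.65188824,  36.18166821,
       -36.20635811,  33.85879474]), np.float64(1.5090273616215244e-09))
0.11289390109832219
0.30314641720019386 0.07420568851912153
```

```bash
python3 -c "
from k2 import *
for q in(0,.2,.4,.6,.75,.85):
  P,R=knobpose(.021,q,10,-.037,.023)
  g=np.array([[x,y,-z] for x in np.linspace(-.039,.039,9) for y in np.linspace(-.0965,.0965,25) for z in np.linspace(.066,.2,15)])
  X=R.apply(g)+P; m=X[:,2]<.125
  C=(X-[pose[0],pose[1],0])@Rz(pose[2]); # panel clearance
  w=(C-np.array([-.134,0,.0525]))@np.array([-.5,0,.866])
  print(q, m.sum() and np.hypot(X[m,0]-.49,X[m,1]-.322).min()-.038, w.min())
"
python3 -m inch '-0.0093 0 0.0046 0 0 0 0; 0 0 0 0 0 0 0; 0 0 0 0 0 0 0'
python3 -m inch '0 0.002 0 0 0 0 0; 0 0.001 0 0 0 0 0; 0 0.001 0 0 0 0 0; 0 0 0 0 0 0 0'
python3 -m inch '0 0.001 0 0 0 0 0; 0 0 0 0 0 0 0'
```

```text
0 0.014053977040309612 0.06967911212619524
0.2 0.013338441245234867 0.06967893227694781
0.4 0.024395936967424266 0.06967877085026217
0.6 0.04249628055207059 0.0696786342817109
0.75 0.05825773140814889 0.06967855148733866
0.85 0.06928626184935699 0.06967850670982108
time_s: 23.48
tcp_pos: [0.4438, 0.1845, 0.0522]
eef_rot: [179.8, -9.9, -11.0]
contact_force: [0.1, 0.3, -0.6]
gripper_width: 0.0003
time_s: 23.82
tcp_pos: [0.4435, 0.1809, 0.0525]
eef_rot: [179.9, -9.9, -11.1]
contact_force: [0.5, 0.5, -0.2]
gripper_width: 0.0007
time_s: 23.98
tcp_pos: [0.4435, 0.1807, 0.0526]
eef_rot: [180.0, -9.9, -11.0]
contact_force: [-1.3, 2.9, -1.1]
gripper_width: 0.0002
```

Tumbler clearance is at least 13 mm and grows with the turn. Contact is made; now I turn about the knob axis.

```bash
python3 -m inch '-0.0005 0.0013 0.0002 -0.01 0 -0.028 0; -0.0005 0.0013 0.0002 -0.01 0 -0.028 0; -0.0005 0.0013 0.0002 -0.01 0 -0.028 0; 0 0 0 0 0 0 0'
python3 -m inch '-0.0006 0.0012 0.0002 -0.012 0 -0.033 0; -0.0006 0.0012 0.0002 -0.012 0 -0.033 0; -0.0006 0.0012 0.0002 -0.012 0 -0.033 0; 0 0 0 0 0 0 0'
python3 -c "
from k2 import *
P,R=knobpose(.021,.2,10,-.037,.023); rel(P,R)
for c,(x,y) in dict(scene=(205,110),top=(170,185)).items():
    im=r.capture(c)[y:y+75,x:x+87,::-1]; cv2.imwrite(f'pics/{c}15.png',cv2.resize(im,None,fx=8,fy=8,interpolation=cv2.INTER_CUBIC))"
```

```text
time_s: 24.32
tcp_pos: [0.4413, 0.1772, 0.0516]
eef_rot: [177.3, -9.8, -5.9]
contact_force: [-2.1, 3.9, -0.9]
gripper_width: 0.0006
time_s: 24.65
tcp_pos: [0.4391, 0.1735, 0.0508]
eef_rot: [174.2, -9.4, -0.1]
contact_force: [-2.5, 3.9, -0.9]
gripper_width: 0.0002
target [0.4383 0.1729 0.0503] [174.2  -9.5  -0.3]
t= 24.65 tool shift [-0.0009  0.0006  0.0005] turn [-0.     0.001  0.004] shift in target axes [-0.0009  0.0006  0.0005]
```

View pics/scene15.png

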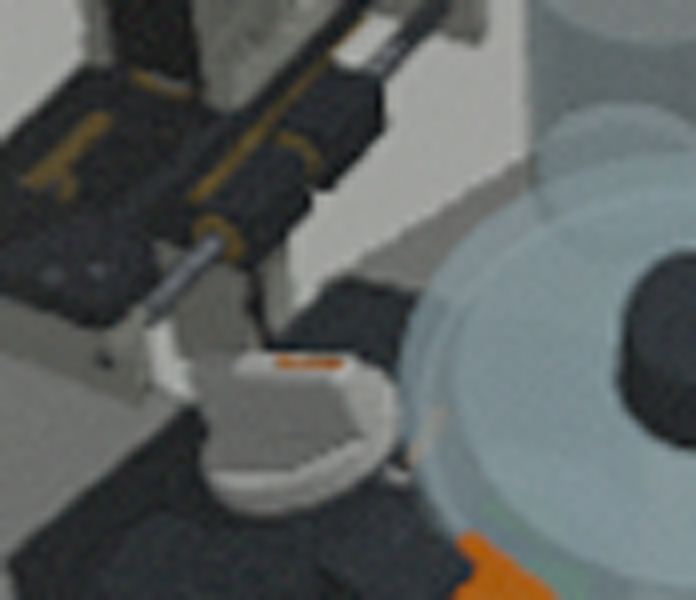

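View pics/top15.png

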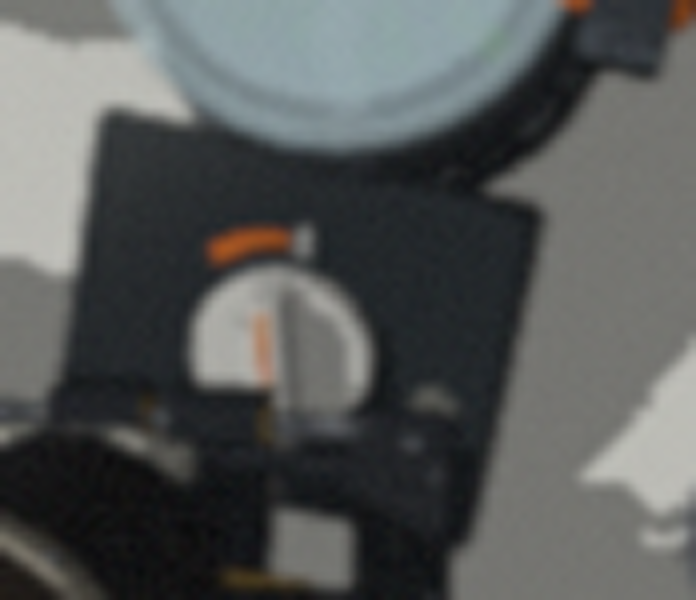

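The knob is turning with the finger: the orange line (262,345) now leans left in the top view. The force is 4.5 N, so I continue.

```bash
python3 -m inch '-0.0007 0.0013 0.0003 -0.014 0 -0.038 0; -0.0007 0.0013 0.0003 -0.014 0 -0.038 0; -0.0007 0.0013 0.0003 -0.014 0 -0.038 0; -0.0007 0.0013 0.0003 -0.014 0 -0.038 0; -0.0007 0.0013 0.0003 -0.014 0 -0.038 0; 0 0 0 0 0 0 0'
python3 -m inch '-0.0007 0.0013 0.0003 -0.014 0 -0.038 0; -0.0007 0.0013 0.0003 -0.014 0 -0.038 0; -0.0007 0.0013 0.0003 -0.014 0 -0.038 0; 0 0 0 0 0 0 0'
python3 -c "
from k2 import *
P,R=knobpose(.021,.52,10,-.037,.023); rel(P,R)
for c,(x,y) in dict(scene=(205,110),top=(170,185)).items():
    im=r.capture(c)[y:y+75,x:x+87,::-1]; cv2.imwrite(f'pics/{c}16.png',cv2.resize(im,None,fx=8,fy=8,interpolation=cv2.INTER_CUBIC))"
```

```text
time_s: 25.25
tcp_pos: [0.436, 0.1664, 0.0496]
eef_rot: [168.5, -7.7, 10.8]
contact_force: [-4.0, 3.7, 0.2]
gripper_width: 0.0004
time_s: 25.58
tcp_pos: [0.4348, 0.1619, 0.0493]
eef_rot: [165.3, -6.2, 17.2]
contact_force: [-5.6, 4.2, 1.0]
gripper_width: 0.0005
target [0.4333 0.16   0.0489] [165.5  -6.4  16.8]
t= 25.5833 tool shift [-0.002   0.0013  0.0005] turn [0.003 0.002 0.008] shift in target axes [-0.002   0.0013  0.0005]
```

View pics/scene16.png

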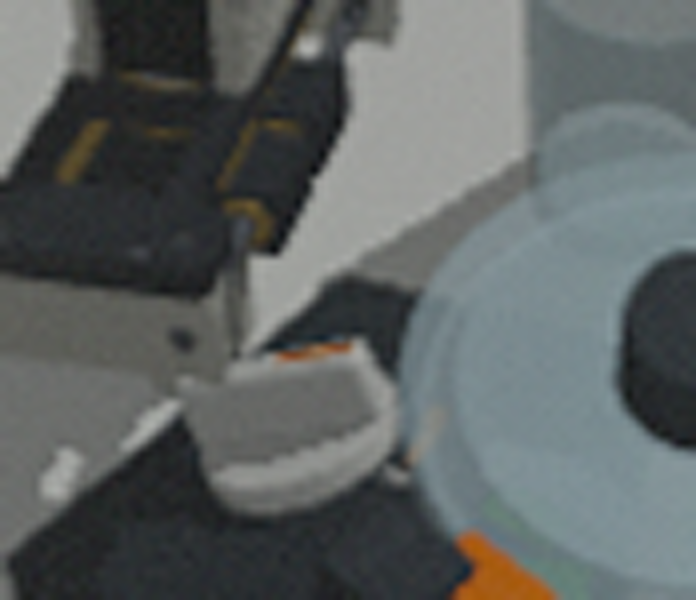

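View pics/top16.png

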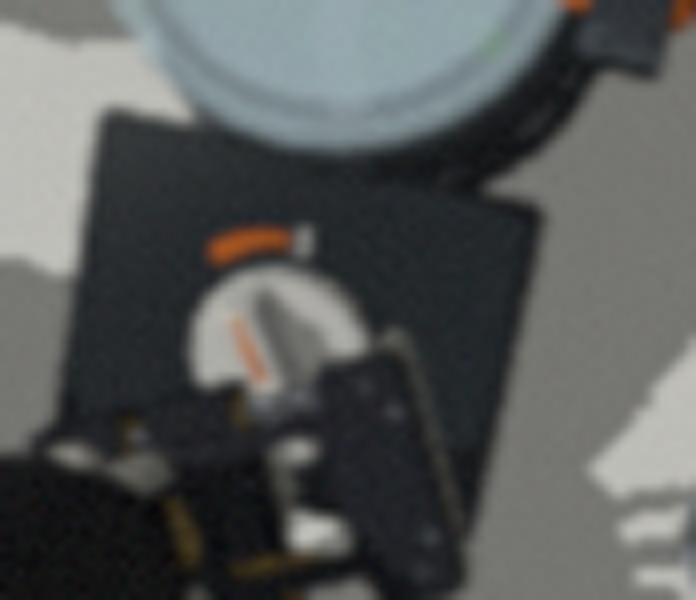

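The knob is now at about 0.5 rad (orange line at (250,350) in the top view, pointing towards the orange arc). I continue to the stop.

```bash
python3 -m inch '-0.0007 0.0013 0.0003 -0.014 0 -0.038 0; -0.0007 0.0013 0.0003 -0.014 0 -0.038 0; -0.0007 0.0013 0.0003 -0.014 0 -0.038 0; -0.0007 0.0013 0.0003 -0.014 0 -0.038 0; 0 0 0 0 0 0 0'
python3 -m inch '-0.0007 0.0013 0.0003 -0.014 0 -0.038 0; 0 0 0 0 0 0 0'
python3 -m inch '-0.0007 0.0013 0.0003 -0.014 0 -0.038 0; 0 0 0 0 0 0 0'
python3 -c "
from k2 import *
P,R=knobpose(.021,.75,10,-.037,.023); rel(P,R)"
```

```text
time_s: 26.1
tcp_pos: [0.4338, 0.1557, 0.0492]
eef_rot: [161.4, -3.7, 25.6]
contact_force: [-6.3, 4.0, 0.6]
gripper_width: 0.0004
time_s: 26.27
tcp_pos: [0.4337, 0.154, 0.0493]
eef_rot: [160.5, -3.0, 27.6]
contact_force: [-7.1, 4.5, -0.4]
gripper_width: 0.0008
time_s: 26.43
tcp_pos: [0.4336, 0.1527, 0.0493]
eef_rot: [159.6, -2.2, 29.7]
contact_force: [-8.7, 5.1, 0.4]
gripper_width: 0.0005
target [0.432  0.1501 0.0493] [160.   -2.7  28.7]
t= 26.4333 tool shift [-0.0027  0.0015  0.0004] turn [0.007 0.002 0.02 ] shift in target axes [-0.0027  0.0015  0.0004]
```

```bash
python3 -m inch '0 0.001 0 0 0 0 0; 0 0 0 0 0 0 0'; python3 -m inch '0 0.001 0 0 0 0 0; 0 0 0 0 0 0 0'
python3 -c "
from k2 import *
for c,(x,y) in dict(scene=(205,110),top=(170,185)).items():
    im=r.capture(c)[y:y+75,x:x+87,::-1]; cv2.imwrite(f'pics/{c}17.png',cv2.resize(im,None,fx=8,fy=8,interpolation=cv2.INTER_CUBIC))"
```

```text
time_s: 26.6
tcp_pos: [0.4338, 0.1526, 0.0494]
eef_rot: [159.7, -2.3, 29.6]
contact_force: [-15.0, 8.6, 0.3]
gripper_width: 0.0003
time_s: 26.77
tcp_pos: [0.434, 0.1524, 0.0495]
eef_rot: [159.8, -2.3, 29.6]
contact_force: [-23.3, 13.8, -0.8]
gripper_width: 0.0006
```

View pics/top17.png

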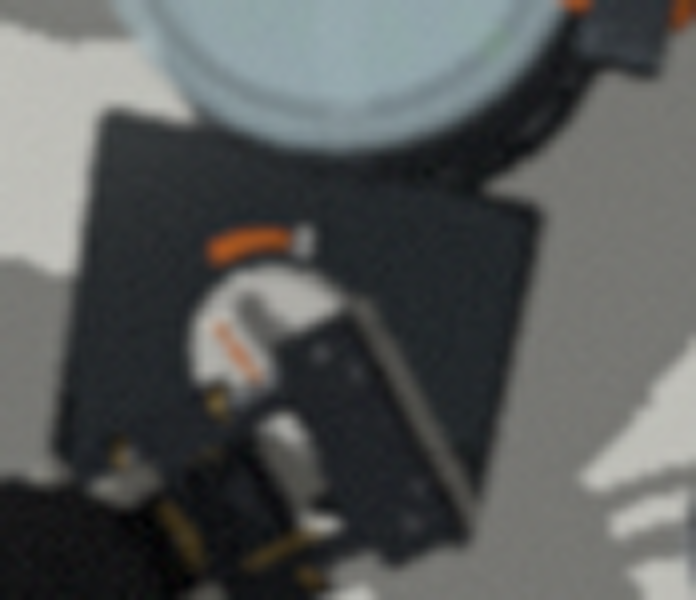

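View pics/scene17.png

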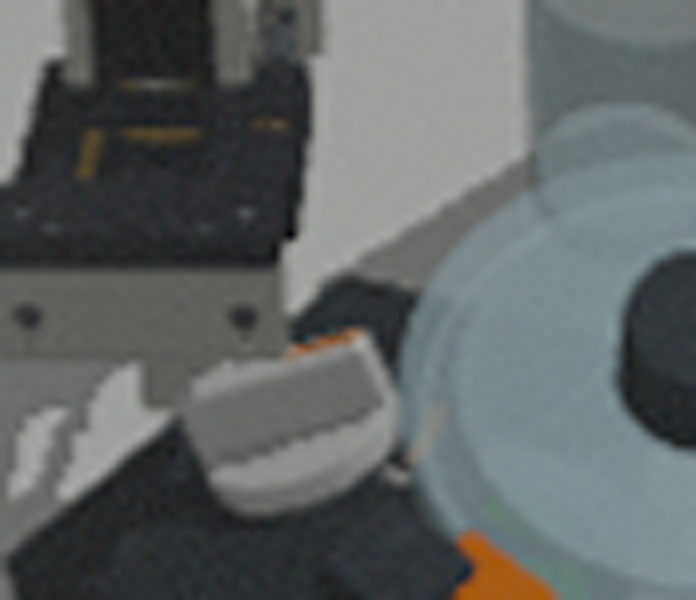

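At the hard stop, but the force has jumped to 27 N. I ease back at once and hold.

```bash
python3 -m inch '0 -0.0014 0 0 0 0 0; 0 0 0 0 0 0 0'
python3 -m inch '0 0 0 0 0 0 0; 0 0 0 0 0 0 0; 0 0 0 0 0 0 0; 0 0 0 0 0 0 0; 0 0 0 0 0 0 0; 0 0 0 0 0 0 0; 0 0 0 0 0 0 0; 0 0 0 0 0 0 0; 0 0 0 0 0 0 0; 0 0 0 0 0 0 0'
```

```text
time_s: 27.03
tcp_pos: [0.4338, 0.1527, 0.0494]
eef_rot: [159.7, -2.3, 29.6]
contact_force: [-11.4, 7.4, -1.1]
gripper_width: 0.0003
time_s: 27.87
tcp_pos: [0.4338, 0.1527, 0.0494]
eef_rot: [159.7, -2.3, 29.6]
contact_force: [-13.1, 7.7, 0.1]
gripper_width: 0.0001
```

```bash
python3 -m inch '0 0 0 0 0 0 0; 0 0 0 0 0 0 0; 0 0 0 0 0 0 0; 0 0 0 0 0 0 0; 0 0 0 0 0 0 0; 0 0 0 0 0 0 0'
python3 -c "
from h import *
p=np.load('pose.npy')
for q in(0,.5,.6,.7,.75):
  a,b=[proj('top',W(*p[:3],pan(s*np.cos(q),s*np.sin(q),.032)))[0] for s in(.028,.005)]
  d=a-b; A,B=(a-[170,185]+.44)*8,(b-[170,185]+.44)*8; print(q,np.degrees(np.arctan2(-d[0],-d[1])).round(1),A.round(),B.round())
print('obs',np.degrees(np.arctan2(45,55)))
"
```

```text
time_s: 28.37
tcp_pos: [0.4338, 0.1527, 0.0494]
eef_rot: [159.7, -2.3, 29.6]
contact_force: [-12.8, 7.0, -0.9]
gripper_width: 0.0003
0 -9.7 [280. 315.] [270. 374.]
0.5 22.0 [238. 315.] [262. 374.]
0.6 27.8 [230. 317.] [261. 375.]
0.7 33.4 [223. 320.] [260. 375.]
0.75 36.1 [219. 321.] [259. 376.]
obs 39.28940686250036
```

The orange line's angle (39° against a predicted 36° at 0.75 rad) confirms the pulse stop, held for about 1.9 s. Now I release by the reverse path.

```bash
python3 -m inch '0.001 -0.003 -0.0004 0.02 0 0.056 0; 0.001 -0.003 -0.0004 0.02 0 0.056 0; 0.001 -0.003 -0.0004 0.02 0 0.056 0; 0.0011 -0.002 -0.0004 0.02 0 0.056 0; 0.0011 -0.002 -0.0004 0.02 0 0.056 0; 0.0011 -0.002 -0.0004 0.02 0 0.056 0; 0.0011 -0.002 -0.0004 0.02 0 0.056 0; 0.0011 -0.002 -0.0004 0.02 0 0.056 0; 0.0011 -0.002 -0.0004 0.02 0 0.056 0; 0.0011 -0.002 -0.0004 0.02 0 0.056 0; 0.0011 -0.002 -0.0004 0.02 0 0.056 0; 0.0011 -0.002 -0.0004 0.02 0 0.056 0; 0 0 0 0 0 0 0'
python3 -m inch '0 -0.003 0 0 0 0 0; 0 -0.003 0 0 0 0 0; 0 0 0 0 0 0 0'
python3 -c "
from k2 import *
P,R=kp(-.037,.033,.021); rel(P,R)
for c,(x,y) in dict(scene=(205,110),top=(170,185)).items():
    im=r.capture(c)[y:y+75,x:x+87,::-1]; cv2.imwrite(f'pics/{c}18.png',cv2.resize(im,None,fx=8,fy=8,interpolation=cv2.INTER_CUBIC))"
```

```text
time_s: 29.45
tcp_pos: [0.4406, 0.1807, 0.0503]
eef_rot: [178.2, -10.0, -8.5]
contact_force: [-0.1, 2.0, 0.2]
gripper_width: 0.0007
time_s: 29.7
tcp_pos: [0.4414, 0.1871, 0.0498]
eef_rot: [178.1, -10.0, -8.4]
contact_force: [1.0, 0.7, 0.6]
gripper_width: 0.0004
target [0.445  0.1897 0.0522] [180.  -10.  -11.2]
t= 29.7 tool shift [ 0.0035 -0.003  -0.0019] turn [ 0.024 -0.001  0.049] shift in target axes [ 0.0034 -0.0032 -0.0019]
```

View pics/top18.png

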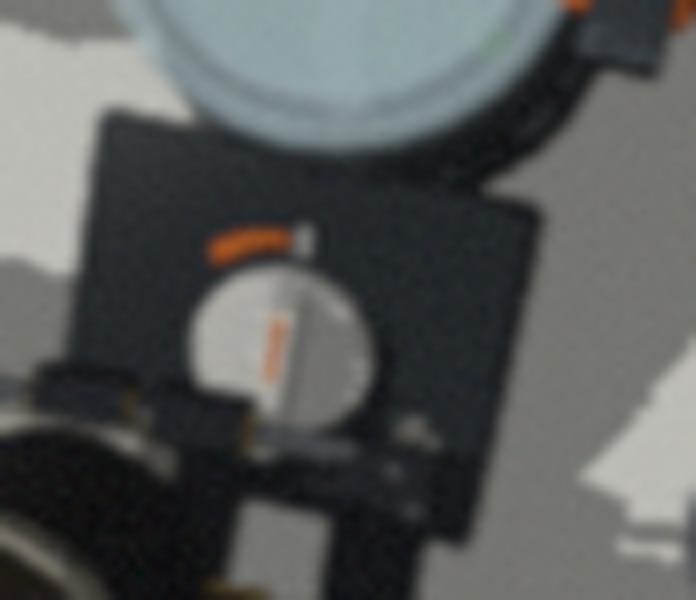

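View pics/scene18.png

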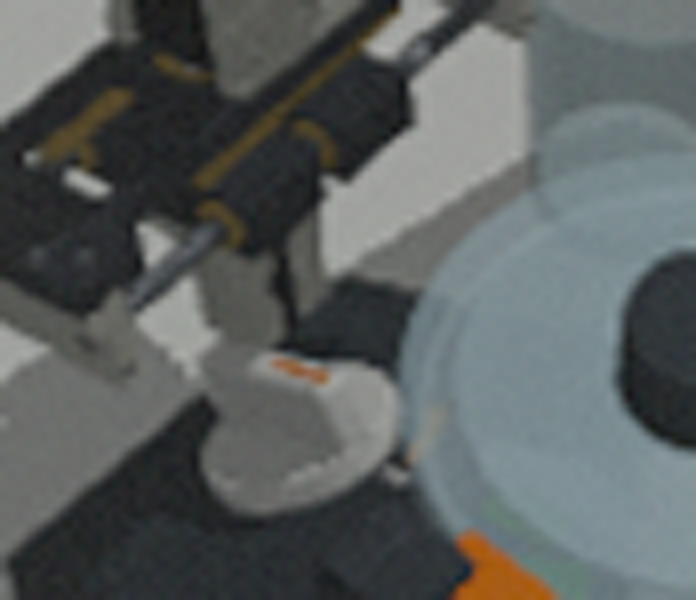

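The knob is back at off, with the orange line as at the start. I lift away and make the final check.

```bash
python3 -m inch '0 0 -0.015 0 0 0 0; 0.003 0 -0.03 0 0 0 0; 0.005 0 -0.035 0 0 0 0; 0.005 0 -0.035 0 0 0 0; 0.005 0 -0.035 0 0 0 0; 0 0 0 0 0 0 0; 0 0 0 0 0 0 0; 0 0 0 0 0 0 0; 0 0 0 0 0 0 0'
python3 - <<'E'
from k2 import *
print(r.get_state()["qd"].round(2))
for c in("scene","top"):
    im=r.capture(c); cv2.imwrite(f"pics/{c}19.png",im[:,:,::-1])
    for n in("herb_pot","tumbler","egg_timer","scrub_brush","lid_lug","knob_axis"): print(c,n,[(np.round(d["xy"],1).tolist(),round(d["p"],2)) for d in r.recognise(n,c)[:2]])
E
```

```text
time_s: 30.55
tcp_pos: [0.4331, 0.1919, 0.1994]
eef_rot: [178.1, -9.9, -8.5]
contact_force: [-0.3, -0.4, -0.9]
gripper_width: 0.0006
[-0.06  0.46 -0.09  0.04  0.02 -0.09]
scene herb_pot [([350.0, 138.6], 0.62)]
scene tumbler [([282.0, 110.2], 0.93)]
scene egg_timer [([178.6, 217.8], 0.95)]
scene scrub_brush [([237.3, 288.4], 0.65), ([350.0, 139.5], 0.42)]
scene lid_lug []
scene knob_axis [([237.6, 162.8], 0.88)]
top herb_pot [([140.1, 154.4], 0.95)]
top tumbler [([139.5, 221.3], 0.83), ([212.7, 190.9], 0.6)]
top egg_timer [([271.2, 251.8], 0.75)]
top scrub_brush [([295.8, 179.4], 0.98)]
top lid_lug [([212.3, 172.5], 0.59)]
top knob_axis [([208.6, 229.2], 0.64), ([140.1, 221.8], 0.47)]
```

View pics/scene19.png

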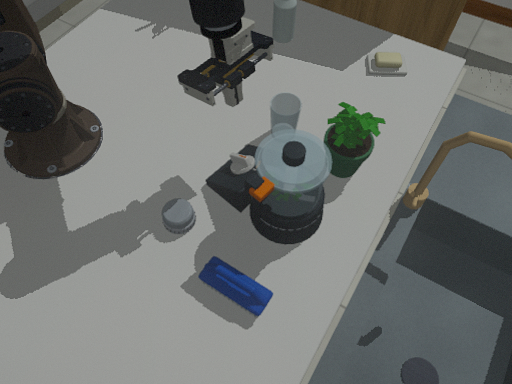

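View pics/top19.png

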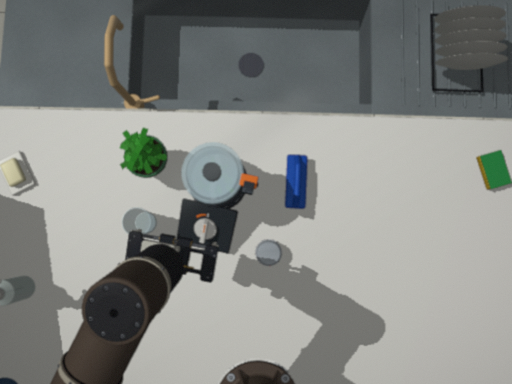

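The gripper is clear of everything. The lug sits in the catch (top (249,181)), the knob is at off (top (205,229)), and all the bystanders are where they started.

```bash
python3 -c "
from plant import r
print(r.close_job())"
```

```text
the job is handed in; nothing more can be done
None
```

The lid is home, the pulse has been given, and I handed the job in at about 31 s of the 64 s allowed. No verdict came back.

- **Lid:** I pushed the orange lug round with the shut fingertips. It stopped dead against its hard stop, with the force climbing to about 11 N. The pictures after that and at the end show it seated in the catch.
- **Pulse:** I turned the knob by pushing the lower end of its bar. The orange line stood at 39° against a predicted 36° at 0.75 rad, which fits the stop. It stayed there for roughly 1.9 s at about 15 N, then sprang back to off when released.
- **Final check:** The knob looks the same as at the start, the pot, tumbler, timer and brush stand at their first pixel positions to within a few pixels, and the arm touches nothing.

- **Harder than intended:** One step against the knob stop briefly raised the measured force to about 27 N, close to the 30 N limit, before I eased back. The reading is taken only at the end of each move, so a short peak above it can't be ruled out.
- **First tries at the knob:** These pushed too near its axis, reached about 13 N and turned it only slightly, with the lid already home.
- **Lid lug detection:** In the final pictures the network missed the lug in the scene view and reported the lid's middle in the top view. My lid check there rests on the pictures and the stop contact.

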